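# Put the slim case back in the lift-up locker

## Task

Raise the locker's lift-up door until its stay locks and it stays up by itself, then take the slim case out of the tray and put it lengthwise, lying flat, right inside the locker's empty left-hand bay; it will have to be set down and taken again by its end to go right in. Then press the stay's catch to free the door, lower it and push it fully shut; leave the carton in the locker and the small things in the tray where they are.

Things in the scene. Friction and masses are not known exactly. Their poses are not given: they have to be found in the camera images.
- locker: Wooden specimen locker, fixed, 250 wide, 175 deep, 200 mm high, clear top and back. Origin: table height, middle of the front plane (the inner face of the shut door); x points into it, away from the robot, y to its left, z up. It has no floor board: things slide in along the table top. Front opening 230 wide, 150 mm high; inner depth 170 mm. An 8 mm divider at y = -30 mm makes two bays.
- left_bay (a point): Middle of the mouth of the empty left bay, on the table in the front plane; axes as the locker's. The bay is 141 mm wide, 150 mm high at the mouth, 170 mm deep. A hand that holds the case by its middle cannot follow it in; one that holds its near end, tilted, or pushes it can. The right bay holds a carton.
- door_hinge (a point): Middle of the lift-up door's hinge line, which runs along the locker's y: at x = -6, z = 150 mm in the locker frame; axes as the locker's. The door is a 250 mm wide, 142 mm long, 12 mm thick board (0.45 kg), hung centred on this line; opened by angle a it points from the hinge along (-sin a, -cos a) in the locker's x, z.
- lift_door (a joint): Door angle, rad: 0 shut (hanging down), grows as the lower edge swings towards the robot and up; end stop 2.65. Raising takes 5 to 10 N at the knob. At about 2.5 a pin at its left end slips past the stay catch (2.6 makes sure); it then rests locked at about 2.49. Unlocked it sinks by itself within 3 s until friction stops it at about 0.25; below that it stays put and must be pushed shut.
- door_knob (a point): Centre of the door's steel pull: a bar 30 mm long, 14 mm thick, parallel to the hinge, mid-width on the outer face, its centre 36 mm off that face on two thin stems, 105 mm down the door from the hinge. Axes turn with the door (y along the bar, x the inward normal). Pinched by its two ends it can turn between the fingers. Shut: x = -48, y = 0, z = 45 mm in the locker frame.
- stay_catch (a joint): Angle of the stay's spring catch, rad: 0 at rest, grows as its pad is pressed down, end stop 0.30. The pin is let go above about 0.16; the spring returns it by itself.
- catch_pad (a point): Middle of the upper face of the catch's dark steel pad, 34 x 40 mm, standing a little above the locker's top at its front left corner (x = -21, y = 153, z = 236 mm in the locker frame at rest). Pressing it straight down 14 to 19 mm (about 4 N; it stops soon after) frees the raised door.
- case_mid (a point): Centre (half-way up) of the slim case: a plain brown closed card case 120 mm long (its x), 44 mm wide (y), 40 mm high (z), about 0.16 kg, a thin dark line around it. It starts in the tray between two foam blocks.
- tray: Grey open tray, fixed, 260 x 150 mm, walls 25 mm high, floor 4 mm thick, right or left of the locker's front. Origin: centre of its underside; x along its length. The slim case lies along x at y = +18 mm; foam blocks as high as it (44 mm over the table) close in on both its ends with 4 mm to spare, so there it can be gripped only about its middle, across its width.
- stored_box: The carton already stored in the locker's right-hand bay, 100 x 50 x 70 mm high, loose. Leave it where it is.
- loupe: Bystander: small dark round magnifier, 32 mm across, 28 mm high, loose in the tray beside the slim case.
- square_box: Bystander: small carton 36 x 30 x 22 mm high, loose in the tray beside the slim case.
Not all that is in view belongs to the job. What is shaped like the part that bears case_mid but blue or red is not meant.

How it is judged:
On the way, in this order (a step that is already met when the one before it is completed fails the run):
1. the door is raised and let go, and its stay holds it up (value of joint lift_door above 2.4 rad and contact force between each of the arm, the fingers and lift_door below 0.2 N), for 0.4 s.
2. the slim case lies right inside the left bay, let go, the door still up (x of case_mid in the frame of locker between 0.06 and 0.115 m and y of case_mid in the frame of locker between -0.005 and 0.1 m and z of case_mid in the frame of locker below 0.026 m and angle between case_mid's own z axis and vertical below 0.15 rad and angle between the x axis of case_mid and the x axis of locker, either way round below 0.35 rad and contact force between the fingers and slim_case below 0.2 N and value of joint lift_door above 2.4 rad), for 0.2 s.
At the end, for the whole second after the job is handed in: The door is shut (within 0.06 rad) and still; the slim case lies flat and at rest on the bay floor, lengthwise (within 0.35 rad) in the left bay, its centre 60 to 115 mm behind the front plane and between 5 mm right and 100 mm left of the locker's middle (value of joint lift_door below 0.06 rad and x of case_mid in the frame of locker between 0.06 and 0.115 m and y of case_mid in the frame of locker between -0.005 and 0.1 m and z of case_mid in the frame of locker below 0.026 m and angle between case_mid's own z axis and vertical below 0.15 rad and angle between the x axis of case_mid and the x axis of locker, either way round below 0.35 rad and contact force between the fingers and slim_case below 0.2 N and linear speed of slim_case below 0.02 m/s and velocity of joint lift_door between -0.05 and 0.05 rad/s); the robot touches nothing.
It fails at once if the carton in the right bay, the loupe or the square box in the tray is moved by more than 40 mm (distance of any of stored_box, loupe, square_box from where it was at the start of the episode above 0.04 m).
It also fails if it takes over 72 s, if anything falls off the work surface, if the arm or the gripper's body presses on something with over 40 N, if the wrist force passes 120 N, or if a joint passes its speed limit or range.

## Robot

A 6-joint arm with a two-finger parallel gripper is mounted at the origin on the work surface. World frame = base frame: x ahead of the robot, y to its left, z up, the work surface at z = 0. Lengths are in m, angles in rad, forces in N, time in s.
With the tool pointing down it reaches from about 0.15 to 0.775 m from the base axis. Payload 6.1 kg.
Tool frame: the origin (TCP) lies midway between the tips of the shut fingers; the grasp point (between the pads) lies 19 mm behind it; z points along the fingers, y is the direction in which the jaws open and shut (so a half turn about z gives the same grasp; the last joint's range is limited). The gripper opens to 85 mm and grips with 20 to 120 N. Pads are 22 mm wide; open, the fingers measure 114 mm over their backs; the gripper's body (76 mm by 85 mm) begins 54 mm behind the grasp point. The pads swing forward as they close: fully open they stand 13 mm farther back than shut.
Start: joints at [-1.173, 0.126, -0.04, 1.405, 0, 1.571], TCP at [0.203, -0.484, 0.231] pointing down, gripper open.
Joint ranges: [-2.72, 2.72], [-0.95, 1.95], [-1.27, 1.35], [-1.78, 2.02], [-1.46, 1.47], [-3.14, 3.14]. Speed limits (rad/s): [2.39, 2.39, 3.01, 3.14, 3.14, 3.14].

## Interface

Orientations are given as a unit quaternion [x, y, z, w].
In Python, from rig import ctrl gives the robot as it stands.
- The arm moves only by the tool move_arm, never from a script. Its argument "motion" is a list of rows, each an object with "jaw": the finger opening in cm, from 0 to 8.54; "offset": the shift along the tool's x, y, z in cm, a list of three; "yaw": the turn about the tool's z in degrees. In form: [{"jaw": jaw, "offset": [x, y, z], "yaw": yaw}, ...]. A call has 1 to 10 rows; each row is the pose to reach, as a shift and turn from the pose commanded when the call began, along the tool's axes at that moment; what a row does not reach only later rows make up. A row lasts 1/10 s, in which the tool goes at most 50 mm and 8.59 degrees, less where a joint would pass 70% of its speed; a pose out of reach is approached as far as the arm can. A call with a gripper value outside its range is refused whole. The fingers move at their own pace and stop on an object; "squeeze" is the grip in N (left out, the last holds). Time passes only in rows, so rows that repeat a pose let the fingers close. It gives the time, the measured TCP pose, the force and the opening at its end, in the units of the state.
- ctrl.observe(): the state, without advancing time (a new reading comes with each control period).
- ctrl.capture(name): name is "scene" or "top"; returns a dict with "color" (400x640x3 uint8, red, green, blue), "z_map" (400x640 float32, m along the optical axis (not along the pixel's ray), 0 where there is no reading), "fx", "fy", "cx", "cy" (pixels), "R" (3x3) and "t" (3): a world point X has camera coordinates R X + t. Camera axes: x right, y down, z forward; pixel columns grow to the right and rows downward; lengths in m; the calibration is good to about 2 mm. A picture is of the moment at which its call begins.
- ctrl.close_job(): hands the job in, once; it reports no verdict.
The state is a dict: "t": time; "q": joint angles; "joint_velocities": joint speeds; "joint_torque": joint torques, N m; "position": TCP position; "tool_rot": TCP orientation; "wrist_force": force on the tool from outside, world axes, zero at the start; "torque": the same for the moment, N m; "grip_width": opening from 0.0 (shut) to 1.0 (fully open).
Only numpy, scipy, OpenCV 4.12 (cv2) and the standard library are available. Lean on these libraries where they do the work, as an engineer would, in place of code of your own. Each camera call takes 0.05 s, during which the arm holds its last target.

## Working session

There is one attempt and no reset: what is moved stays moved. The work goes in short steps, Python scripts to look and compute and a tool call to move; the robot and the scene stay as the last step left them, time stands still between calls to the robot, and variables do not carry over. Pictures are saved under pics/ and viewed, and the job is handed in when it is done.

Besides the shell and the picture viewer there is one more tool, called after ">>>" as name(argument=value, ...), one argument or row to a line, values as JSON. move_arm: Moves the arm, as the interface text tells. Its arguments: {"type":"object","properties":{"motion":{"type":"array"},"squeeze":{"type":"number"}},"required":["motion"]}

```bash
ls; mkdir -p pics
python3 - <<'E'
from rig import ctrl
import cv2,numpy as np
print(ctrl.observe())
for n in ["scene","top"]:
    c=ctrl.capture(n); cv2.imwrite(f"pics/{n}0.png",c["color"][:,:,::-1]); np.savez(f"{n}0.npz",**c)
    print(n,c["fx"],c["fy"],c["cx"],c["cy"],c["R"],c["t"])
E
```

```text
pics
{'t': 0.0, 'q': array([-1.17298779e+00,  1.26382187e-01, -4.06195500e-02,  1.40537695e+00,
       -2.78832909e-06,  1.57080034e+00]), 'joint_velocities': array([-0.00093453,  0.00164661, -0.00055882,  0.00105168,  0.00214567,
        0.00130305]), 'joint_torque': array([-2.54618944e-04, -4.35915720e+01,  3.52920806e+01,  1.73413195e-02,
       -5.73641000e-05, -2.17844665e-06]), 'position': array([ 0.20322762, -0.48363284,  0.23052202]), 'tool_rot': array([ 9.80283767e-01,  1.97593294e-01, -1.57701602e-04, -7.75304582e-04]), 'wrist_force': array([-0.26770658, -0.20298592,  0.16000069]), 'torque': array([-0.01322653, -0.02095883, -0.02054385]), 'grip_width': 1.0015338423882751}
scene 399.23227587559285 399.23227587559285 317.30474524422266 200.1982020716106 [[-0.81228614 -0.58320052 -0.00826899]
 [-0.55343274  0.77514601 -0.30473082]
 [ 0.18412885 -0.24295229 -0.95240262]] [0.458567   0.27804437 1.28354286]
top 393.3958236790803 393.3958236790803 321.1678059344995 201.0327369004271 [[ 0.0183683  -0.9997855   0.00956863]
 [-0.99750036 -0.01897775 -0.06806529]
 [ 0.06823228 -0.00829447 -0.99763498]] [0.03843738 0.52045745 1.392748  ]
```

View pics/scene0.png

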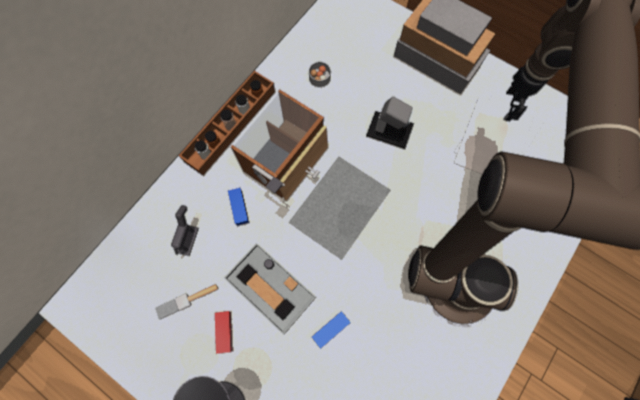

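View pics/top0.png

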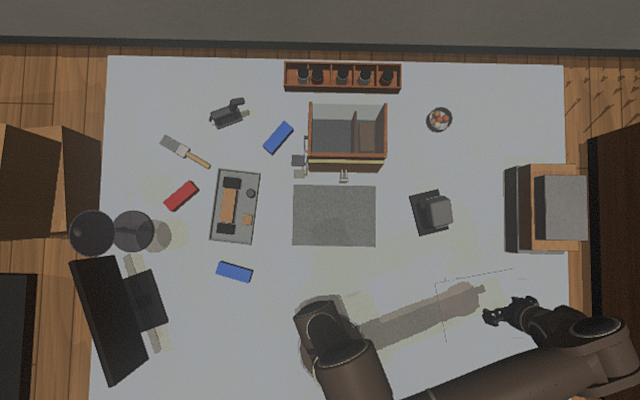

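The scene view shows the locker at about (285,150), the catch pad at (275,185), the knob at (313,174) and the tray at (270,288). In the top view these are at (347,135), (299,160), (343,176) and (235,206). The candidates for the slim case are brown at top (229,204), blue (278,137), blue (234,271) and red (181,195). Brown fits because it lies in the tray between the foam blocks. I'll enlarge to confirm.

```bash
cat > h.py <<'E'
import numpy as np,cv2
from scipy.spatial.transform import Rotation as Ro
def ray(c,u,v,z):
    d=np.array([(u-c["cx"])/c["fx"],(v-c["cy"])/c["fy"],1.0]); R=c["R"];o=-R.T@c["t"]; d=R.T@d
    return o+d*(z-o[2])/d[2]
def pt(c,u,v):
    z=c["z_map"][int(round(v)),int(round(u))]
    return c["R"].T@(np.array([(u-c["cx"])/c["fx"]*z,(v-c["cy"])/c["fy"]*z,z])-c["t"])
def pix(c,X):
    p=c["R"]@np.asarray(X)+c["t"]; return c["fx"]*p[0]/p[2]+c["cx"],c["fy"]*p[1]/p[2]+c["cy"]
def cloud(c):
    v,u=np.mgrid[0:400,0:640]; z=c["z_map"]
    P=np.stack([(u-c["cx"])/c["fx"]*z,(v-c["cy"])/c["fy"]*z,z],-1)
    return (P-c["t"])@c["R"]
def crop(c,u0,v0,u1,v1,s,f):
    im=c["color"][v0:v1,u0:u1,::-1]; cv2.imwrite(f,cv2.resize(im,None,fx=s,fy=s,interpolation=cv2.INTER_CUBIC))
E
python3 - <<'E'
from h import *
c=dict(np.load("top0.npz")); crop(c,200,90,400,250,4,"pics/top0c.png")
c=dict(np.load("scene0.npz")); crop(c,210,80,370,200,5,"pics/scene0c.png")
E
```

```text
(no output)
```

View pics/top0c.png

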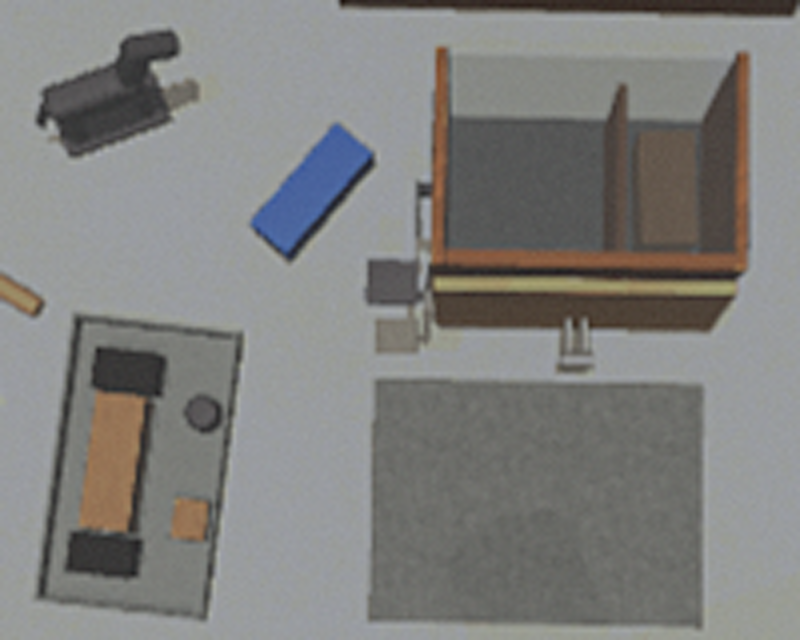

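View pics/scene0c.png

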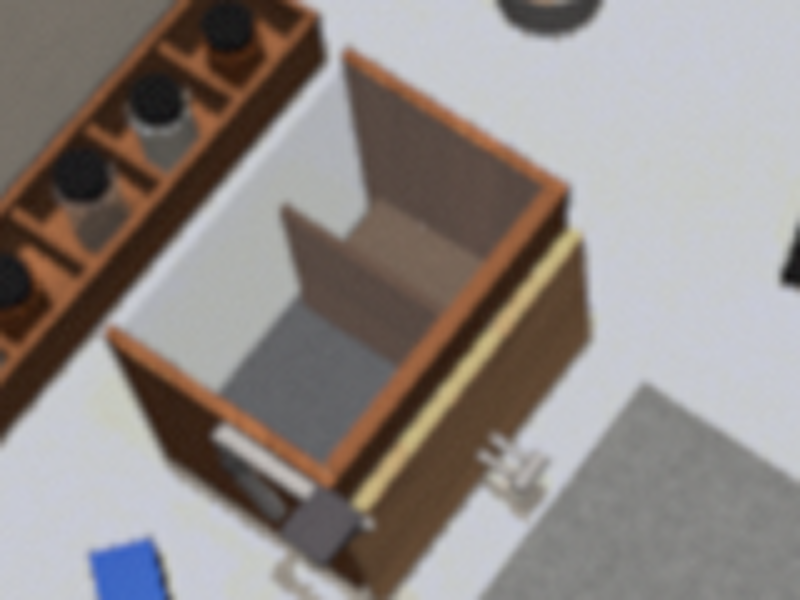

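Run:
```python
from h import *
for n in ["top","scene"]:
    c=dict(np.load(n+"0.npz")); P=cloud(c)
    hsv=cv2.cvtColor(c["color"],cv2.COLOR_RGB2HSV)
    if n=="top": win=(slice(95,175),slice(290,400))
    else: win=(slice(85,200),slice(225,335))
    m=np.zeros((400,640),bool); m[win]=True
    ms=m&(abs(P[...,2]-0.2)<0.006)&(hsv[...,1]>110)
    X=P[ms]; print(n,"rim",len(X)); (cx,cy),(w,h),a=cv2.minAreaRect((X[:,:2]*1000).astype(np.float32)); print(cx,cy,w,h,a); print(cv2.boxPoints(((cx,cy),(w,h),a)))
    # pad
    mp=m&(P[...,2]>0.222)&(P[...,2]<0.3); X=P[mp]; print("pad",len(X),X.mean(0) if len(X) else 0, X.min(0),X.max(0))
    m=np.zeros((400,640),bool)
    if n=="top": m[160:250,200:265]=True
    else: m[240:335,220:320]=True
    o=(m&(hsv[...,0]<20)&(hsv[...,1]>90)&(hsv[...,2]>70)).astype(np.uint8)
    cs,_=cv2.findContours(o,0,2)
    for k in cs:
        if cv2.contourArea(k)<15: continue
        mm=np.zeros((400,640),np.uint8); cv2.drawContours(mm,[k],-1,1,-1)
        zz=P[mm>0][:,2]; z=np.median(zz)
        r=np.array([ray(c,*p[0],z)[:2]*1000 for p in k]).astype(np.float32)
        print("orange",cv2.contourArea(k),z,k.mean((0,1)),cv2.minAreaRect(r))
    mb=m&(P[...,2]>0.035)&(P[...,2]<0.055); r=(P[mb][:,:2]*1000).astype(np.float32); print("case+foam",cv2.minAreaRect(r))
```

```text
top rim 473
735.163330078125 -28.25830841064453 246.72618103027344 173.2884521484375 89.78089141845703
[[ 648.048   -151.28915]
 [ 821.3352  -151.95183]
 [ 822.2787    94.77254]
 [ 648.99146   95.43521]]
pad 218 [0.64364476 0.11922319 0.2351458 ] [0.61000974 0.10422067 0.227335  ] [0.7102943  0.141392   0.24154679]
orange 60.0 0.025612591342288552 [247.78571429 219.64285714] ((448.4667053222656, 310.0101013183594), (31.893962860107422, 28.409299850463867), 1.0703836679458618)
orange 368.5 0.0434164928839858 [227.5        205.67857143] ((498.5884704589844, 375.92352294921875), (42.89578628540039, 118.88959503173828), 84.45878601074219)
case+foam ((493.8502197265625, 350.58819580078125), (108.09467315673828, 199.89549255371094), 84.4815902709961)
scene rim 608
732.6630859375 -28.054229736328125 173.11880493164062 248.56826782226562 0.07939625531435013
[[ 645.9315    96.10983]
 [ 646.276   -152.45819]
 [ 819.39465 -152.21829]
 [ 819.0502    96.34973]]
pad 244 [0.64406693 0.12002711 0.23580361] [0.60867552 0.10386397 0.2254285 ] [0.70959337 0.14376225 0.24203927]
orange 214.5 0.039792699205051095 [227.75   321.4375] ((536.2119750976562, 521.5386962890625), (30.576183319091797, 68.15019226074219), 39.933475494384766)
orange 84.0 0.02613799271318515 [289.66666667 283.83333333] ((447.0033874511719, 310.3787536621094), (26.475250244140625, 33.9028205871582), 81.56450653076172)
orange 510.0 0.04409482580422056 [263.55555556 289.61111111] ((495.8504638671875, 376.6702880859375), (43.107948303222656, 124.37190246582031), 83.47930145263672)
case+foam ((470.3200988769531, 382.2550964355469), (303.75250244140625, 215.22674560546875), 35.67761993408203)
```

The enlarged crops show the brown case at top crop (113,462), between the black foam blocks, with the loupe at (203,412) and the small box at (190,518). The brown one is the slim case; the blue and red ones are decoys. Next I'll check the knob and the free travel heights.

Run:
```python
from h import *
c=dict(np.load("top0.npz")); s=dict(np.load("scene0.npz"))
print(ray(c,200+575/4,90+363/4,0.045), ray(s,210+528/5,80+492/5,.045))
L=np.array([.6465,-.028,0])
for p in [(-.048,0,.045),(-.021,.153,.236),(.0,.125,.2),(0,-.125,.2)]: print(pix(c,L+p),pix(s,L+p))
for n,k in (("top",c),("scene",s)):
    P=cloud(k)
    m=(P[...,0]>.2)&(P[...,0]<.9)&(P[...,1]>-.5)&(P[...,1]<.5)
    # coarse height map
    for x in np.arange(.2,.95,.1):
        print(n,round(x,1),[round(float(P[...,2][(abs(P[...,0]-x)<.05)&(abs(P[...,1]-y)<.05)].max(initial=-1)),2) for y in np.arange(-.5,.55,.1)])
print("blue")
```

```text
[ 0.59102567 -0.02998271  0.045     ] [ 0.58471629 -0.01883568  0.045     ]
(np.float64(343.2194026661547), np.float64(178.63482941061892)) (np.float64(313.8852788439622), np.float64(174.14449562590877))
(np.float64(297.28472281874207), np.float64(161.03042732800094)) (np.float64(273.8863959661153), np.float64(185.13384820130406))
(np.float64(306.9298527754513), np.float64(156.53042889127266)) (np.float64(275.3840005631104), np.float64(178.1942541681608))
(np.float64(386.33983792896123), np.float64(158.11182614839893)) (np.float64(324.01571422205416), np.float64(117.335396121696))
top 0.2 [0.73, 0.72, 0.73, 0.7, 0.71, 0.73, 0.71, 0.01, 0.05, 0.04, 0.01]
top 0.3 [0.72, 0.7, 0.01, 0.01, 0.01, 0.01, 0.01, 0.01, 0.05, 0.05, 0.01]
top 0.4 [0.01, 0.14, 0.15, 0.01, 0.01, 0.01, 1.42, 0.01, 0.04, 0.05, 0.01]
top 0.5 [0.01, 0.17, 0.17, 0.01, 0.01, 0.01, 0.01, 0.01, 0.04, 0.05, 0.05]
top 0.6 [0.01, 0.02, 0.02, 0.2, 0.2, 0.2, 0.24, 0.01, 0.05, 0.05, 0.05]
top 0.7 [0.01, 0.01, 0.01, 0.21, 0.21, 0.21, 0.24, 0.05, 0.05, 0.01, 0.03]
top 0.8 [0.01, 0.05, 0.05, 0.2, 0.21, 0.21, 0.21, 0.05, 0.15, 0.15, 0.01]
top 0.9 [0.01, 0.05, 0.05, 0.07, 0.08, 0.08, 0.07, 0.07, 0.13, 0.01, 0.01]
scene 0.2 [0.71, 0.72, 0.72, 0.7, 0.72, 0.73, 0.71, 0.01, 0.05, 0.05, 0.01]
scene 0.3 [0.65, 0.66, 0.01, 0.01, 0.01, 0.01, 0.01, 0.01, 0.05, 1.31, 0.01]
scene 0.4 [0.01, 0.14, 0.15, 0.01, 0.01, 0.01, 0.01, 0.01, 0.03, 0.05, 0.01]
scene 0.5 [0.01, 0.17, 0.17, 0.01, 0.01, 0.01, 0.01, 0.01, 0.04, 0.05, 0.05]
scene 0.6 [0.01, 0.02, 0.02, 0.19, 0.2, 0.21, 0.24, 0.01, 0.05, 0.05, 0.05]
scene 0.7 [0.01, 0.01, 0.01, 0.2, 0.21, 0.21, 0.24, 0.05, 0.05, 0.01, 0.03]
scene 0.8 [0.01, 0.05, 0.05, 0.2, 0.21, 0.21, 0.21, 0.05, 0.15, 0.15, 0.01]
scene 0.9 [0.01, 0.05, 0.01, 0.07, 0.08, 0.09, 0.08, 0.07, 0.13, 0.01, 0.01]
blue
```

```bash
cat >> h.py <<'E'
def st():
    from rig import ctrl
    s=ctrl.observe(); R=Ro.from_quat(s["tool_rot"]).as_matrix()
    print("t",round(s["t"],2),"p",s["position"].round(4),"F",s["wrist_force"].round(1),"w",round(s["grip_width"]*8.54,2),"q",s["q"].round(2)); 
    ax=R[:,0]; print("toolx ang",round(np.degrees(np.arctan2(ax[1],ax[0])),2),"z axis",R[:,2].round(3)); return s,R
def go(*Xs,ang=None):
    s,R=st()
    for X in Xs: print(X,"-> cm",(R.T@(np.array(X)-s["position"])*100).round(1))
    if ang is not None:
        a=np.degrees(np.arctan2(R[1,0],R[0,0])); print("yaw",round((a-ang+180)%360-180,1))
E
python3 -c "
from h import *
go([.4,-.28,.30],[.59,-.028,.30],[.592,-.028,.25],[.592,-.028,.028],ang=0)"
```

```text
t 0.1 p [ 0.2032 -0.4837  0.2306] F [0.4 0.9 0.1] w 8.56 q [-1.17  0.13 -0.04  1.41  0.    1.57]
toolx ang 22.79 z axis [-0.001  0.001 -1.   ]
[0.4, -0.28, 0.3] -> cm [ 26.  -11.2  -6.9]
[0.59, -0.028, 0.3] -> cm [ 53.3 -27.   -6.9]
[0.592, -0.028, 0.25] -> cm [ 53.5 -27.   -1.9]
[0.592, -0.028, 0.028] -> cm [ 53.5 -26.9  20.3]
yaw 22.8
```

>>> move_arm(
  motion=[
    {"jaw":6,"offset":[4,-1,-7],"yaw":8},
    {"jaw":6,"offset":[26,-11.2,-7],"yaw":22.8},
    {"jaw":6,"offset":[26,-11.2,-7],"yaw":22.8},
    {"jaw":6,"offset":[26,-11.2,-7],"yaw":22.8},
    {"jaw":6,"offset":[26,-11.2,-7],"yaw":22.8},
    {"jaw":6,"offset":[26,-11.2,-7],"yaw":22.8},
    {"jaw":6,"offset":[53.5,-27,-7],"yaw":22.8},
    {"jaw":6,"offset":[53.5,-27,-7],"yaw":22.8},
    {"jaw":6,"offset":[53.5,-27,-7],"yaw":22.8},
    {"jaw":6,"offset":[53.5,-27,-7],"yaw":22.8},
  ],
  squeeze=40,
)

```text
t: 1.1
position: [0.5129, -0.1298, 0.3005]
tool_rot: [1.0, -0.0, -0.0, 0.0]
wrist_force: [-0.2, -1.2, 0.1]
grip_width: 0.704
```

```bash
python3 -c "
from h import *
go([.592,-.028,.20],[.592,-.028,.028],ang=0)"
```

```text
t 1.1 p [ 0.5129 -0.1298  0.3005] F [-0.2 -1.2  0.1] w 6.01 q [-0.25  0.15  0.13  1.56 -0.    2.89]
toolx ang -0.0 z axis [-0. -0. -1.]
[0.592, -0.028, 0.2] -> cm [  7.9 -10.2  10. ]
[0.592, -0.028, 0.028] -> cm [  7.9 -10.2  27.2]
yaw -0.0
```

>>> move_arm(
  motion=[
    {"jaw":6,"offset":[3,-4,0],"yaw":0},
    {"jaw":6,"offset":[6,-8,2],"yaw":0},
    {"jaw":6,"offset":[7.9,-10.2,5],"yaw":0},
    {"jaw":6,"offset":[7.9,-10.2,10],"yaw":0},
    {"jaw":6,"offset":[7.9,-10.2,15],"yaw":0},
    {"jaw":6,"offset":[7.9,-10.2,19],"yaw":0},
    {"jaw":6,"offset":[7.9,-10.2,23],"yaw":0},
    {"jaw":6,"offset":[7.9,-10.2,23],"yaw":0},
  ],
)

```text
t: 1.9
position: [0.5866, -0.0293, 0.0644]
tool_rot: [1.0, 0.0, -0.006, -0.0]
wrist_force: [-0.8, 0.2, -0.6]
grip_width: 0.698
```

Run:
```python
from h import *
from rig import ctrl
st()
c=ctrl.capture("scene"); crop(c,250,100,410,220,5,"pics/s1.png")
```

```text
t 1.9 p [ 0.5866 -0.0293  0.0644] F [-0.8  0.2 -0.6] w 5.96 q [-0.05  0.3  -0.19  1.09  0.    3.09]
toolx ang 0.0 z axis [-0.011  0.001 -1.   ]
```

View pics/s1.png

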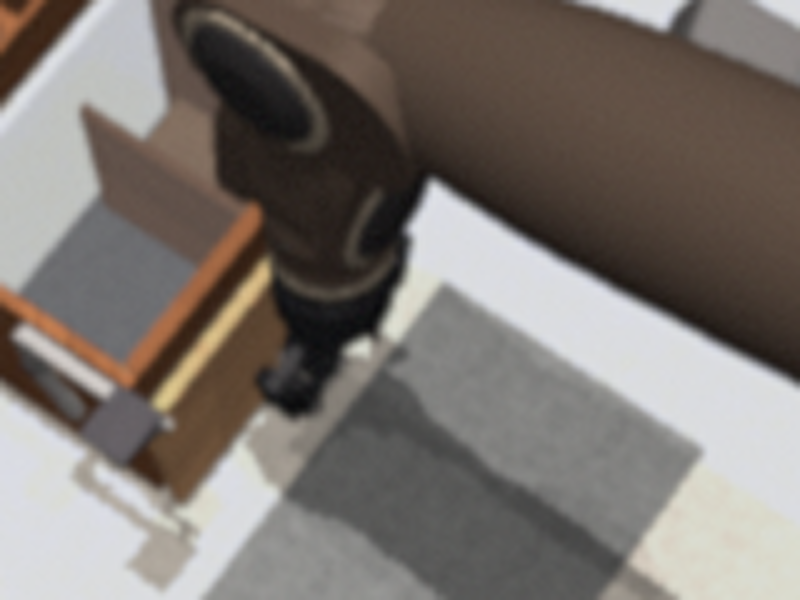

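>>> move_arm(
  motion=[
    {"jaw":6,"offset":[0,0,0],"yaw":0},
  ],
)

```text
t: 2.05
position: [0.592, -0.0298, 0.0725]
tool_rot: [1.0, -0.0, 0.001, 0.0]
wrist_force: [-0.1, 0.3, -0.7]
grip_width: 0.705
```

>>> move_arm(
  motion=[
    {"jaw":6,"offset":[0,-0.1,2],"yaw":0},
    {"jaw":6,"offset":[0,-0.1,4],"yaw":0},
    {"jaw":6,"offset":[0,-0.1,4.4],"yaw":0},
    {"jaw":6,"offset":[0,-0.1,4.4],"yaw":0},
    {"jaw":2.6,"offset":[0,-0.1,4.4],"yaw":0},
    {"jaw":2.6,"offset":[0,-0.1,4.4],"yaw":0},
    {"jaw":2.6,"offset":[0,-0.1,4.4],"yaw":0},
    {"jaw":2.6,"offset":[0,-0.1,4.4],"yaw":0},
  ],
)

```text
t: 2.85
position: [0.5927, -0.0303, 0.0287]
tool_rot: [1.0, -0.0, 0.002, 0.002]
wrist_force: [0.7, -5.3, 3.5]
grip_width: 0.341
```

Run:
```python
from h import *
from rig import ctrl
st()
c=ctrl.capture("scene"); crop(c,250,100,410,220,5,"pics/s2.png")
```

```text
t 2.85 p [ 0.5927 -0.0303  0.0287] F [ 0.7 -5.3  3.5] w 2.91 q [-0.05  0.32 -0.24  1.   -0.    3.09]
toolx ang -0.05 z axis [ 0.004 -0.003 -1.   ]
```

View pics/s2.png

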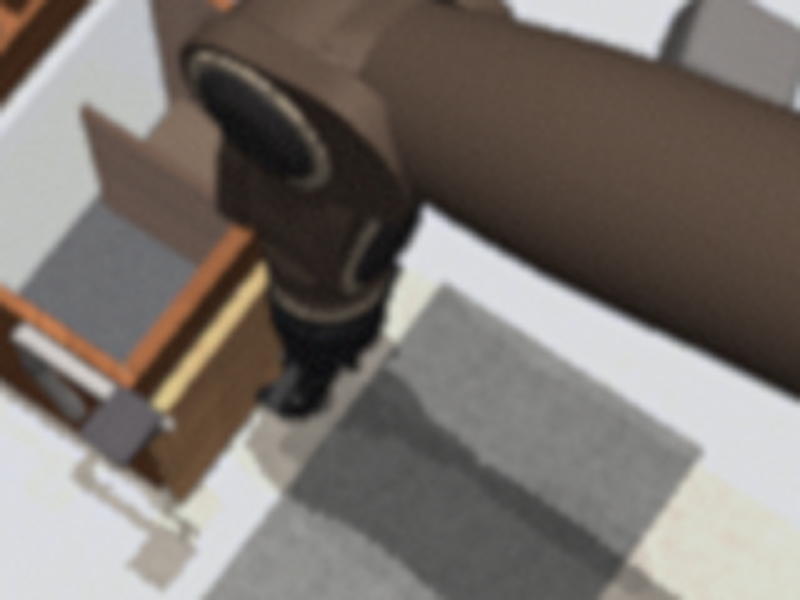

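```bash
python3 -c "
import numpy as np
for a in np.arange(0,2.66,.13): print(round(a,2),np.round([-10.5*np.sin(a)-4.2*np.cos(a)+4.2, 10.5*np.cos(a)-4.2*np.sin(a)-10.5],1))
for a in [2.62,2.65]: print(a,np.round([-10.5*np.sin(a)-4.2*np.cos(a)+4.2, 10.5*np.cos(a)-4.2*np.sin(a)-10.5],1))"
```

```text
0.0 [0. 0.]
0.13 [-1.3 -0.6]
0.26 [-2.6 -1.4]
0.39 [-3.7 -2.4]
0.52 [-4.7 -3.5]
0.65 [-5.5 -4.7]
0.78 [-6.2 -6. ]
0.91 [-6.7 -7.4]
1.04 [-7.  -8.8]
1.17 [ -7.1 -10.3]
1.3 [ -7.  -11.7]
1.43 [ -6.8 -13.2]
1.56 [ -6.3 -14.6]
1.69 [ -5.7 -15.9]
1.82 [ -4.9 -17.2]
1.95 [ -4.  -18.3]
2.08 [ -2.9 -19.3]
2.21 [ -1.7 -20.1]
2.34 [ -0.4 -20.8]
2.47 [  1.  -21.3]
2.6 [  2.4 -21.7]
2.62 [  2.6 -21.7]
2.65 [  2.9 -21.7]
```

>>> move_arm(
  motion=[
    {"jaw":2.6,"offset":[-1.3,0,-0.6],"yaw":0},
    {"jaw":2.6,"offset":[-2.6,0,-1.4],"yaw":0},
    {"jaw":2.6,"offset":[-3.7,0,-2.4],"yaw":0},
    {"jaw":2.6,"offset":[-4.7,0,-3.5],"yaw":0},
    {"jaw":2.6,"offset":[-5.5,0,-4.7],"yaw":0},
    {"jaw":2.6,"offset":[-6.2,0,-6.0],"yaw":0},
    {"jaw":2.6,"offset":[-6.7,0,-7.4],"yaw":0},
    {"jaw":2.6,"offset":[-7.0,0,-8.8],"yaw":0},
  ],
)

```text
t: 3.7
position: [0.5241, -0.0303, 0.117]
tool_rot: [1.0, -0.001, 0.003, 0.002]
wrist_force: [11.3, -5.7, -5.7]
grip_width: 0.336
```

Run:
```python
from h import *
from rig import ctrl
st()
c=ctrl.capture("scene"); crop(c,250,80,410,200,5,"pics/s3.png")
```

```text
t 3.7 p [ 0.5241 -0.0303  0.117 ] F [11.3 -5.7 -5.7] w 2.87 q [-0.06  0.14 -0.27  1.15 -0.    3.09]
toolx ang -0.07 z axis [ 0.007 -0.004 -1.   ]
```

View pics/s3.png

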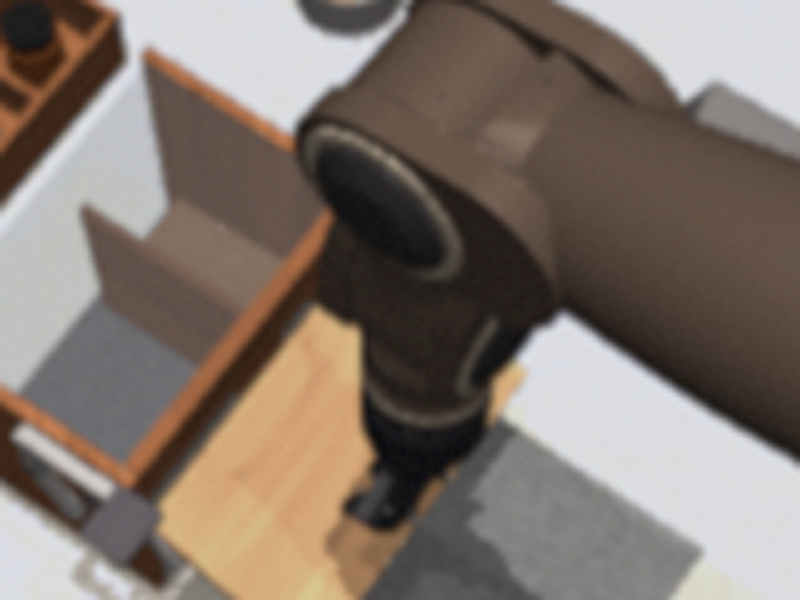

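>>> move_arm(
  motion=[
    {"jaw":2.6,"offset":[-0.1,0,-1.5],"yaw":0},
    {"jaw":2.6,"offset":[0,0,-2.9],"yaw":0},
    {"jaw":2.6,"offset":[0.2,0,-4.4],"yaw":0},
    {"jaw":2.6,"offset":[0.7,0,-5.8],"yaw":0},
    {"jaw":2.6,"offset":[1.3,0,-7.1],"yaw":0},
    {"jaw":2.6,"offset":[2.1,0,-8.4],"yaw":0},
    {"jaw":2.6,"offset":[3.0,0,-9.5],"yaw":0},
    {"jaw":2.6,"offset":[4.1,0,-10.5],"yaw":0},
    {"jaw":2.6,"offset":[5.3,0,-11.3],"yaw":0},
    {"jaw":2.6,"offset":[6.6,0,-12.0],"yaw":0},
  ],
)

```text
t: 4.75
position: [0.5837, -0.0302, 0.2354]
tool_rot: [1.0, -0.001, -0.003, 0.002]
wrist_force: [-12.8, -5.6, 3.9]
grip_width: 0.336
```

>>> move_arm(
  motion=[
    {"jaw":2.6,"offset":[1.4,0,-0.5],"yaw":0},
    {"jaw":2.6,"offset":[2.2,0,-0.8],"yaw":0},
    {"jaw":2.6,"offset":[3.0,0,-0.9],"yaw":0},
    {"jaw":2.6,"offset":[3.2,0,-0.9],"yaw":0},
    {"jaw":2.6,"offset":[3.2,0,-0.9],"yaw":0},
  ],
)

```text
t: 5.25
position: [0.6186, -0.0302, 0.2468]
tool_rot: [1.0, -0.0, 0.001, 0.002]
wrist_force: [-5.1, -5.3, 11.0]
grip_width: 0.34
```

Run:
```python
from h import *
from rig import ctrl
st()
c=ctrl.capture("scene"); crop(c,220,80,380,200,5,"pics/s4.png")
```

```text
t 5.25 p [ 0.6186 -0.0302  0.2468] F [-5.1 -5.3 11. ] w 2.91 q [-0.05  0.31  0.22  1.48 -0.    3.09]
toolx ang -0.04 z axis [ 0.002 -0.003 -1.   ]
```

View pics/s4.png

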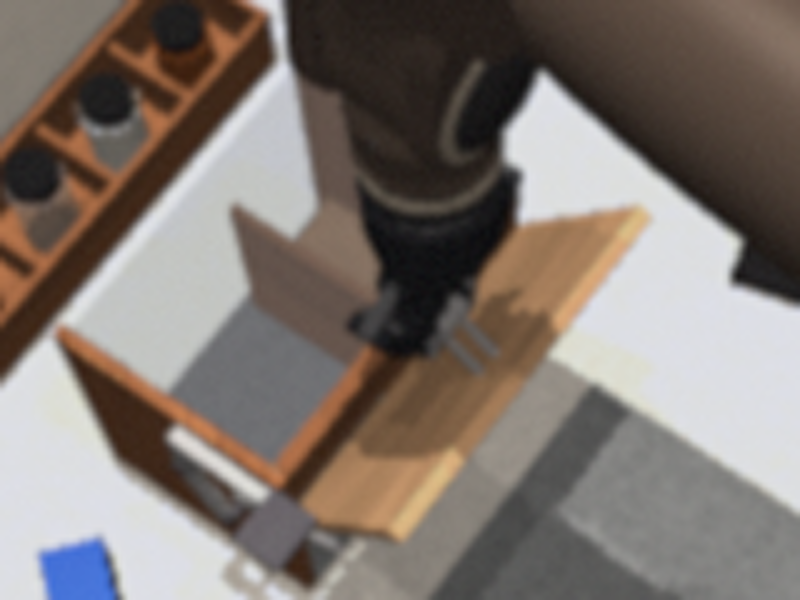

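>>> move_arm(
  motion=[
    {"jaw":2.6,"offset":[0.3,0,0],"yaw":0},
    {"jaw":2.6,"offset":[0,0,0],"yaw":0},
    {"jaw":2.6,"offset":[-0.7,0,0.2],"yaw":0},
    {"jaw":2.6,"offset":[-1.5,0,0.4],"yaw":0},
    {"jaw":2.6,"offset":[-1.5,0,0.4],"yaw":0},
  ],
)

```text
t: 5.8
position: [0.6134, -0.03, 0.245]
tool_rot: [1.0, -0.0, 0.012, 0.001]
wrist_force: [30.1, -3.7, 4.4]
grip_width: 0.336
```

>>> move_arm(
  motion=[
    {"jaw":6,"offset":[0,0,0],"yaw":0},
    {"jaw":6,"offset":[0,0,0],"yaw":0},
    {"jaw":6,"offset":[0,0,-2],"yaw":0},
    {"jaw":6,"offset":[0,0,-6],"yaw":0},
    {"jaw":6,"offset":[0,0,-10],"yaw":0},
  ],
)

```text
t: 6.3
position: [0.6029, -0.0286, 0.3404]
tool_rot: [1.0, -0.0, -0.001, -0.0]
wrist_force: [1.0, -0.3, 0.5]
grip_width: 0.702
```

Run:
```python
from h import *
from rig import ctrl
st()
c=ctrl.capture("scene"); crop(c,220,80,380,200,5,"pics/s5.png")
P=cloud(c)
# door tip check
L=np.array([.6465,-.028,0])
for a in (2.3,2.49,2.6):
    X=L+[-.006-.142*np.sin(a),.1,.15-.142*np.cos(a)]; print(a,X,[(x-220)*5 if i==0 else (x-80)*5 for i,x in enumerate(pix(c,X))])
```

```text
t 6.3 p [ 0.6029 -0.0286  0.3404] F [ 1.  -0.3  0.5] w 5.99 q [-0.05  0.32  0.45  1.7   0.    3.09]
toolx ang -0.0 z axis [-0.003  0.    -1.   ]
2.3 [0.53460986 0.072      0.2446112 ] [np.float64(451.76604237887375), np.float64(536.5004914335747)]
2.49 [0.5543836  0.072      0.26290689] [np.float64(422.3822417951092), np.float64(506.20447701718007)]
2.6 [0.56729881 0.072      0.2716782 ] [np.float64(403.07096701307415), np.float64(488.06215267027966)]
```

View pics/s5.png

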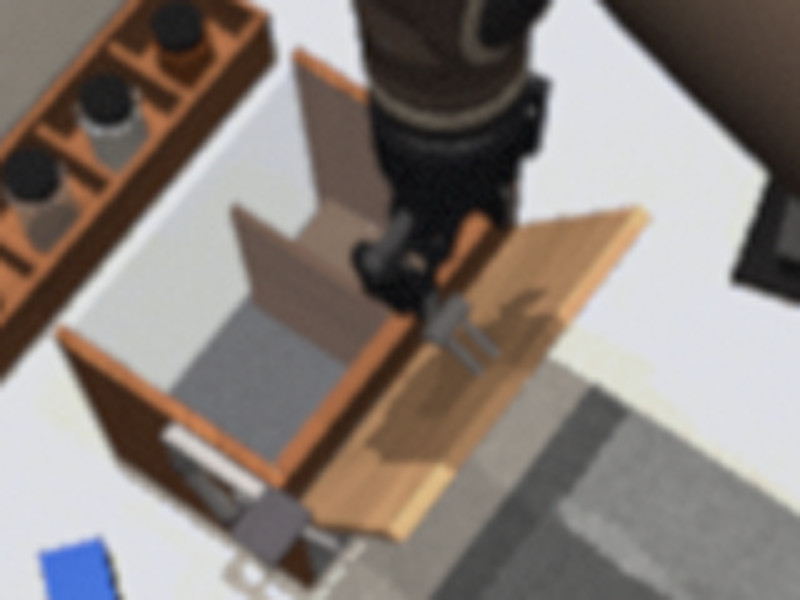

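>>> move_arm(
  motion=[
    {"jaw":6,"offset":[-2,-2,-2],"yaw":-8},
    {"jaw":6,"offset":[-10.6,-40.5,6],"yaw":-90},
    {"jaw":6,"offset":[-10.6,-40.5,6],"yaw":-90},
    {"jaw":6,"offset":[-10.6,-40.5,6],"yaw":-90},
    {"jaw":6,"offset":[-10.6,-40.5,6],"yaw":-90},
    {"jaw":6,"offset":[-10.6,-40.5,6],"yaw":-90},
    {"jaw":6,"offset":[-10.6,-40.5,6],"yaw":-90},
    {"jaw":6,"offset":[-10.6,-40.5,9],"yaw":-90},
    {"jaw":6,"offset":[-10.6,-40.5,9],"yaw":-90},
    {"jaw":6,"offset":[-10.6,-40.5,9],"yaw":-90},
  ],
)

```text
t: 7.35
position: [0.4955, 0.3795, 0.2462]
tool_rot: [0.732, 0.682, -0.002, -0.001]
wrist_force: [0.5, -0.5, -0.3]
grip_width: 0.702
```

```bash
python3 -c "
from h import *
go([.497,.376,.15],[.497,.376,.012],ang=174.4)"
```

```text
t 7.35 p [0.4955 0.3795 0.2462] F [ 0.5 -0.5 -0.3] w 6.0 q [0.65 0.33 0.24 1.49 0.   2.29]
toolx ang 85.95 z axis [-0.005 -0.002 -1.   ]
[0.497, 0.376, 0.15] -> cm [-0.3  0.2  9.6]
[0.497, 0.376, 0.012] -> cm [-0.3  0.3 23.4]
yaw -88.5
```

>>> move_arm(
  motion=[
    {"jaw":6,"offset":[-0.3,0.2,3],"yaw":-88.5},
    {"jaw":6,"offset":[-0.3,0.2,6],"yaw":-88.5},
    {"jaw":6,"offset":[-0.3,0.2,9],"yaw":-88.5},
    {"jaw":6,"offset":[-0.3,0.2,12],"yaw":-88.5},
    {"jaw":6,"offset":[-0.3,0.2,12],"yaw":-88.5},
    {"jaw":6,"offset":[-0.3,0.2,12],"yaw":-88.5},
    {"jaw":6,"offset":[-0.3,0.2,12],"yaw":-88.5},
    {"jaw":6,"offset":[-0.3,0.2,12],"yaw":-88.5},
    {"jaw":6,"offset":[-0.3,0.2,12],"yaw":-88.5},
    {"jaw":6,"offset":[-0.3,0.2,12],"yaw":-88.5},
  ],
)

```text
t: 8.35
position: [0.4994, 0.3729, 0.1297]
tool_rot: [0.073, 0.997, -0.0, -0.0]
wrist_force: [-0.2, 0.4, 0.2]
grip_width: 0.701
```

Run:
```python
from h import *
go([.497,.376,.15],[.497,.376,.012],ang=174.4)
from rig import ctrl
c=ctrl.capture("scene"); crop(c,200,170,360,330,4,"pics/s6.png")
```

```text
t 8.35 p [0.4994 0.3729 0.1297] F [-0.2  0.4  0.2] w 5.99 q [ 0.64  0.33 -0.01  1.24  0.    0.79]
toolx ang 171.64 z axis [-0.001 -0.001 -1.   ]
[0.497, 0.376, 0.15] -> cm [ 0.3  0.3 -2. ]
[0.497, 0.376, 0.012] -> cm [ 0.3  0.3 11.8]
yaw -2.8
```

View pics/s6.png

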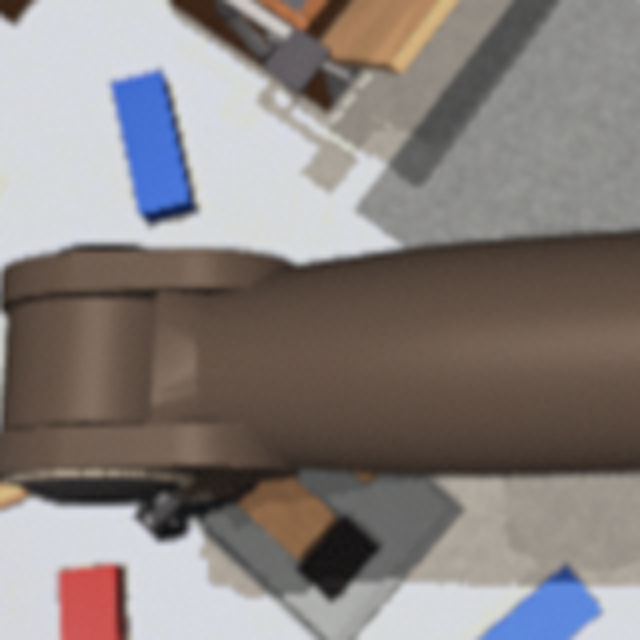

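>>> move_arm(
  motion=[
    {"jaw":6,"offset":[0.2,0.3,4],"yaw":-2.8},
    {"jaw":6,"offset":[0.2,0.3,7],"yaw":-2.8},
    {"jaw":6,"offset":[0.2,0.3,9],"yaw":-2.8},
    {"jaw":6,"offset":[0.2,0.3,10.5],"yaw":-2.8},
    {"jaw":6,"offset":[0.2,0.3,11.6],"yaw":-2.8},
    {"jaw":6,"offset":[0.2,0.3,11.6],"yaw":-2.8},
    {"jaw":4.0,"offset":[0.2,0.3,11.6],"yaw":-2.8},
    {"jaw":4.0,"offset":[0.2,0.3,11.6],"yaw":-2.8},
    {"jaw":4.0,"offset":[0.2,0.3,11.6],"yaw":-2.8},
  ],
  squeeze=30,
)

```text
t: 9.3
position: [0.4988, 0.3768, 0.0146]
tool_rot: [0.052, 0.999, 0.0, 0.001]
wrist_force: [-0.1, 0.2, -1.7]
grip_width: 0.512
```

```bash
python3 -c "
from h import *
go([.497,.376,.12],[.485,.0165,.12],[.485,.0165,.02],ang=180)"
```

```text
t 9.3 p [0.4988 0.3768 0.0146] F [-0.1  0.2 -1.7] w 4.37 q [ 0.65  0.39 -0.18  1.    0.    0.75]
toolx ang 174.07 z axis [ 0.001  0.001 -1.   ]
[0.497, 0.376, 0.12] -> cm [  0.2  -0.1 -10.5]
[0.485, 0.0165, 0.12] -> cm [ -2.4 -36.  -10.6]
[0.485, 0.0165, 0.02] -> cm [ -2.3 -36.   -0.6]
yaw -5.9
```

>>> move_arm(
  motion=[
    {"jaw":4,"offset":[0,0,-4],"yaw":0},
    {"jaw":4,"offset":[0,0,-8],"yaw":0},
    {"jaw":4,"offset":[-0.5,-2,-10],"yaw":-1},
    {"jaw":4,"offset":[-1,-6,-10],"yaw":-3},
    {"jaw":4,"offset":[-1.5,-11,-10],"yaw":-5.9},
    {"jaw":4,"offset":[-2,-16,-10],"yaw":-5.9},
    {"jaw":4,"offset":[-2.4,-21,-10],"yaw":-5.9},
    {"jaw":4,"offset":[-2.4,-26,-10],"yaw":-5.9},
    {"jaw":4,"offset":[-2.4,-31,-10],"yaw":-5.9},
    {"jaw":4,"offset":[-2.4,-36,-10],"yaw":-5.9},
  ],
)

```text
t: 10.3
position: [0.4849, 0.0147, 0.1144]
tool_rot: [0.0, 1.0, 0.0, 0.001]
wrist_force: [2.0, -0.7, -1.0]
grip_width: 0.51
```

Run:
```python
from h import *
go([.485,.0165,.012],ang=180)
from rig import ctrl
c=ctrl.capture("scene"); crop(c,220,80,420,230,4,"pics/s7.png")
c=ctrl.capture("top"); crop(c,200,90,400,250,4,"pics/t7.png")
```

```text
t 10.3 p [0.4849 0.0147 0.1144] F [ 2.  -0.7 -1. ] w 4.35 q [ 0.03  0.08 -0.35  1.14 -0.    0.03]
toolx ang 179.99 z axis [ 0.001  0.    -1.   ]
[0.485, 0.0165, 0.012] -> cm [ 0.   0.2 10.2]
yaw -0.0
```

View pics/s7.png

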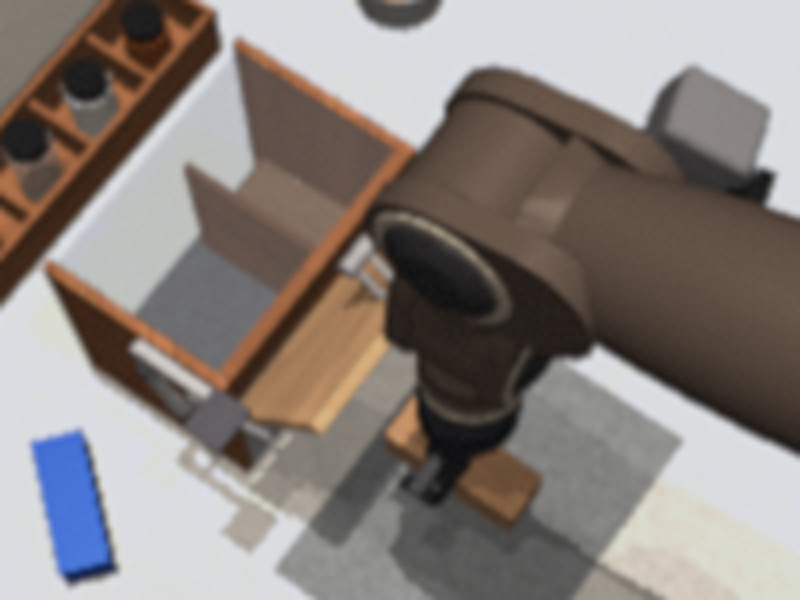

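View pics/t7.png

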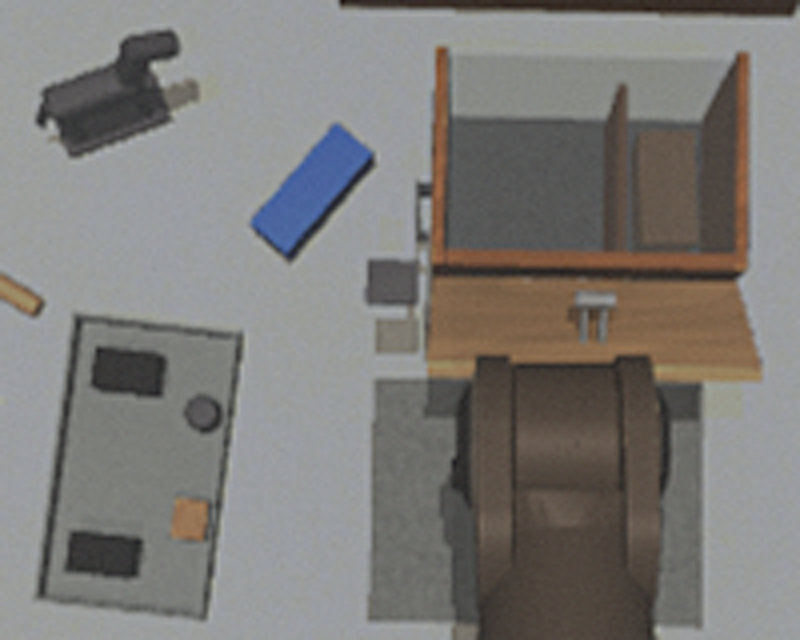

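>>> move_arm(
  motion=[
    {"jaw":4,"offset":[0,0.2,4],"yaw":0},
    {"jaw":4,"offset":[0,0.2,8],"yaw":0},
    {"jaw":4,"offset":[0,0.2,9.6],"yaw":0},
    {"jaw":4,"offset":[0,0.2,10.1],"yaw":0},
    {"jaw":4,"offset":[0,0.2,10.2],"yaw":0},
    {"jaw":6.4,"offset":[0,0.2,10.2],"yaw":0},
    {"jaw":6.4,"offset":[0,0.2,10.2],"yaw":0},
    {"jaw":6.4,"offset":[0,0.2,8],"yaw":0},
    {"jaw":6.4,"offset":[0,0.2,4],"yaw":0},
    {"jaw":6.4,"offset":[0,0.2,0],"yaw":0},
  ],
)

```text
t: 11.4
position: [0.4852, 0.0186, 0.1157]
tool_rot: [0.0, 1.0, 0.0, 0.0]
wrist_force: [1.1, 0.3, 0.3]
grip_width: 0.75
```

>>> move_arm(
  motion=[
    {"jaw":6.4,"offset":[0,0,-5],"yaw":0},
    {"jaw":6.4,"offset":[0,0,-10],"yaw":0},
    {"jaw":6.4,"offset":[0,0,-15],"yaw":0},
    {"jaw":6.4,"offset":[0,0,-20],"yaw":0},
    {"jaw":6.4,"offset":[0,0,-25],"yaw":0},
    {"jaw":6.4,"offset":[-5,0,-26],"yaw":0},
    {"jaw":6.4,"offset":[-10,0,-26],"yaw":0},
    {"jaw":6.4,"offset":[-15,0,-26],"yaw":0},
    {"jaw":6.4,"offset":[-20,0,-26],"yaw":0},
    {"jaw":6.4,"offset":[-25,0,-26],"yaw":0},
  ],
)

```text
t: 12.4
position: [0.7145, 0.0185, 0.3724]
tool_rot: [0.0, 1.0, 0.0, 0.004]
wrist_force: [1.2, -0.8, 1.1]
grip_width: 0.75
```

Run:
```python
from h import *
st()
from rig import ctrl
c=ctrl.capture("top"); crop(c,200,90,400,250,4,"pics/t8.png")
```

```text
t 12.4 p [0.7145 0.0185 0.3724] F [ 1.2 -0.8  1.1] w 6.41 q [0.03 0.68 1.1  1.99 0.   0.03]
toolx ang 179.99 z axis [ 0.007  0.    -1.   ]
```

View pics/t8.png

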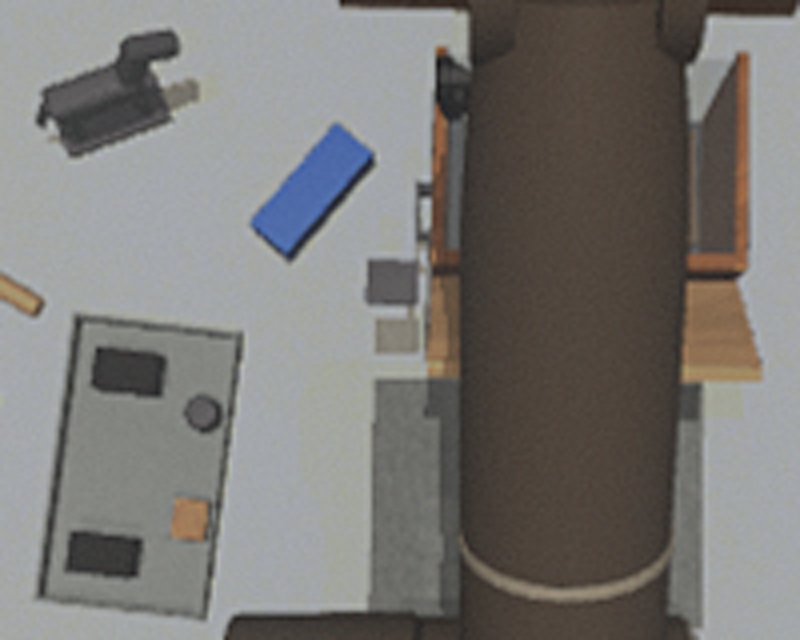

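>>> move_arm(
  motion=[
    {"jaw":6.4,"offset":[-4,0,-2],"yaw":0},
    {"jaw":6.4,"offset":[-8,0,-4],"yaw":0},
    {"jaw":6.4,"offset":[-12,0,-6],"yaw":0},
    {"jaw":6.4,"offset":[-12,0,-6],"yaw":0},
    {"jaw":6.4,"offset":[-12,0,-6],"yaw":0},
  ],
)

```text
t: 12.95
position: [0.7723, 0.0172, 0.3586]
tool_rot: [0.0, 0.999, 0.001, 0.038]
wrist_force: [0.4, 0.2, -0.0]
grip_width: 0.751
```

Run:
```python
from h import *
st()
```

```text
t 12.95 p [0.7723 0.0172 0.3586] F [ 0.4  0.2 -0. ] w 6.41 q [0.02 0.82 1.35 2.02 0.   0.02]
toolx ang 179.98 z axis [ 0.075  0.002 -0.997]
```

>>> move_arm(
  motion=[
    {"jaw":6.4,"offset":[5,0,0],"yaw":0},
    {"jaw":6.4,"offset":[10,0,0],"yaw":0},
    {"jaw":6.4,"offset":[10,0,0],"yaw":0},
  ],
)

```text
t: 13.25
position: [0.6968, 0.0174, 0.3558]
tool_rot: [0.0, 0.999, 0.001, 0.038]
wrist_force: [1.0, 0.5, 1.7]
grip_width: 0.749
```

Run:
```python
from h import *
st()
```

```text
t 13.25 p [0.6968 0.0174 0.3558] F [1.  0.5 1.7] w 6.39 q [ 0.03  0.47  0.71  1.73 -0.    0.03]
toolx ang 179.98 z axis [ 0.076  0.002 -0.997]
```

>>> move_arm(
  motion=[
    {"jaw":6.4,"offset":[-4,0,-4],"yaw":0},
    {"jaw":6.4,"offset":[-8,0,-8],"yaw":0},
    {"jaw":6.4,"offset":[-10,0,-12],"yaw":0},
    {"jaw":6.4,"offset":[-10,0,-16],"yaw":0},
    {"jaw":6.4,"offset":[-10,0,-20],"yaw":0},
    {"jaw":6.4,"offset":[-10,0,-24],"yaw":0},
    {"jaw":6.4,"offset":[-10,0,-28],"yaw":0},
    {"jaw":6.4,"offset":[-10,0,-32],"yaw":0},
  ],
)

```text
t: 14.05
position: [0.749, 0.0164, 0.4295]
tool_rot: [0.0, 0.996, 0.002, 0.084]
wrist_force: [0.2, 0.0, 0.5]
grip_width: 0.751
```

Run:
```python
from h import *
st()
```

```text
t 14.05 p [0.749  0.0164 0.4295] F [0.2 0.  0.5] w 6.42 q [0.02 0.73 1.35 2.02 0.   0.02]
toolx ang 179.97 z axis [ 0.168  0.004 -0.986]
```

>>> move_arm(
  motion=[
    {"jaw":6.4,"offset":[-5,0,-60],"yaw":0},
    {"jaw":6.4,"offset":[-5,0,-60],"yaw":0},
    {"jaw":6.4,"offset":[-5,0,-60],"yaw":0},
  ],
)

```text
t: 14.35
position: [0.725, 0.0156, 0.4857]
tool_rot: [0.0, 0.993, 0.003, 0.122]
wrist_force: [-0.5, -0.4, -0.2]
grip_width: 0.752
```

Run:
```python
from h import *
st()
```

```text
t 14.35 p [0.725  0.0156 0.4857] F [-0.5 -0.4 -0.2] w 6.42 q [0.02 0.65 1.35 2.02 0.   0.02]
toolx ang 179.95 z axis [ 0.242  0.005 -0.97 ]
```

>>> move_arm(
  motion=[
    {"jaw":6.4,"offset":[-15,0,-60],"yaw":0},
    {"jaw":6.4,"offset":[-15,0,-60],"yaw":0},
    {"jaw":6.4,"offset":[-15,0,-60],"yaw":0},
    {"jaw":6.4,"offset":[-15,0,-60],"yaw":0},
    {"jaw":6.4,"offset":[-15,0,-60],"yaw":0},
    {"jaw":6.4,"offset":[-15,0,-60],"yaw":0},
    {"jaw":6.4,"offset":[-15,0,-60],"yaw":0},
    {"jaw":6.4,"offset":[-15,0,-60],"yaw":0},
    {"jaw":6.4,"offset":[-15,0,-60],"yaw":0},
    {"jaw":6.4,"offset":[-15,0,-60],"yaw":0},
  ],
)

```text
t: 15.35
position: [0.6933, 0.0131, 0.5459]
tool_rot: [0.0, 0.986, 0.003, 0.164]
wrist_force: [-0.2, -0.8, -0.1]
grip_width: 0.748
```

Run:
```python
from h import *
st()
```

```text
t 15.35 p [0.6933 0.0131 0.5459] F [-0.2 -0.8 -0.1] w 6.39 q [0.02 0.57 1.34 2.02 0.   0.02]
toolx ang 179.91 z axis [ 0.323  0.007 -0.946]
```

>>> move_arm(
  motion=[
    {"jaw":6.4,"offset":[-20,0,-60],"yaw":0},
    {"jaw":6.4,"offset":[-20,0,-60],"yaw":0},
    {"jaw":6.4,"offset":[-20,0,-60],"yaw":0},
  ],
)

```text
t: 15.65
position: [0.6634, 0.0117, 0.5937]
tool_rot: [0.0, 0.98, 0.004, 0.198]
wrist_force: [-0.1, -0.3, -0.9]
grip_width: 0.75
```

>>> move_arm(
  motion=[
    {"jaw":6.4,"offset":[-25,0,-60],"yaw":0},
    {"jaw":6.4,"offset":[-25,0,-60],"yaw":0},
    {"jaw":6.4,"offset":[-25,0,-60],"yaw":0},
  ],
)

```text
t: 15.95
position: [0.6339, 0.0102, 0.6345]
tool_rot: [0.0, 0.973, 0.005, 0.229]
wrist_force: [-0.3, 0.3, 0.9]
grip_width: 0.749
```

>>> move_arm(
  motion=[
    {"jaw":6.4,"offset":[-30,0,-60],"yaw":0},
    {"jaw":6.4,"offset":[-30,0,-60],"yaw":0},
    {"jaw":6.4,"offset":[-30,0,-60],"yaw":0},
  ],
)

```text
t: 16.25
position: [0.6041, 0.0086, 0.6708]
tool_rot: [0.0, 0.966, 0.005, 0.258]
wrist_force: [0.6, -0.3, -0.3]
grip_width: 0.75
```

Run:
```python
from h import *
st()
```

```text
t 16.25 p [0.6041 0.0086 0.6708] F [ 0.6 -0.3 -0.3] w 6.41 q [0.01 0.37 1.35 2.02 0.   0.01]
toolx ang 179.8 z axis [ 0.498  0.01  -0.867]
```

>>> move_arm(
  motion=[
    {"jaw":6.4,"offset":[-35,0,-60],"yaw":0},
    {"jaw":6.4,"offset":[-35,0,-60],"yaw":0},
    {"jaw":6.4,"offset":[-35,0,-60],"yaw":0},
  ],
)

```text
t: 16.55
position: [0.5734, 0.0071, 0.704]
tool_rot: [0.0, 0.959, 0.005, 0.285]
wrist_force: [0.5, -0.5, 0.5]
grip_width: 0.746
```

>>> move_arm(
  motion=[
    {"jaw":6.4,"offset":[-40,0,-60],"yaw":0},
    {"jaw":6.4,"offset":[-40,0,-60],"yaw":0},
    {"jaw":6.4,"offset":[-40,0,-60],"yaw":0},
  ],
)

```text
t: 16.85
position: [0.5432, 0.0055, 0.7333]
tool_rot: [0.0, 0.951, 0.006, 0.31]
wrist_force: [0.2, 0.3, 0.0]
grip_width: 0.752
```

>>> move_arm(
  motion=[
    {"jaw":6.4,"offset":[-45,0,-60],"yaw":0},
    {"jaw":6.4,"offset":[-45,0,-60],"yaw":0},
    {"jaw":6.4,"offset":[-45,0,-60],"yaw":0},
  ],
)

```text
t: 17.15
position: [0.5138, 0.0041, 0.7591]
tool_rot: [0.0, 0.943, 0.006, 0.333]
wrist_force: [0.5, 0.1, -0.0]
grip_width: 0.748
```

>>> move_arm(
  motion=[
    {"jaw":6.4,"offset":[-50,0,-60],"yaw":0},
    {"jaw":6.4,"offset":[-50,0,-60],"yaw":0},
    {"jaw":6.4,"offset":[-50,0,-60],"yaw":0},
  ],
)

```text
t: 17.45
position: [0.4851, 0.0028, 0.782]
tool_rot: [0.0, 0.935, 0.006, 0.354]
wrist_force: [0.5, 0.2, -0.3]
grip_width: 0.754
```

Run:
```python
from h import *
st()
from rig import ctrl
c=ctrl.capture("scene"); crop(c,200,70,400,230,4,"pics/s9.png")
np.savez("s9.npz",**c)
```

```text
t 17.45 p [0.4851 0.0028 0.782 ] F [ 0.5  0.2 -0.3] w 6.44 q [-0.    0.17  1.35  2.02  0.01  0.  ]
toolx ang 179.61 z axis [ 0.663  0.011 -0.749]
```

View pics/s9.png

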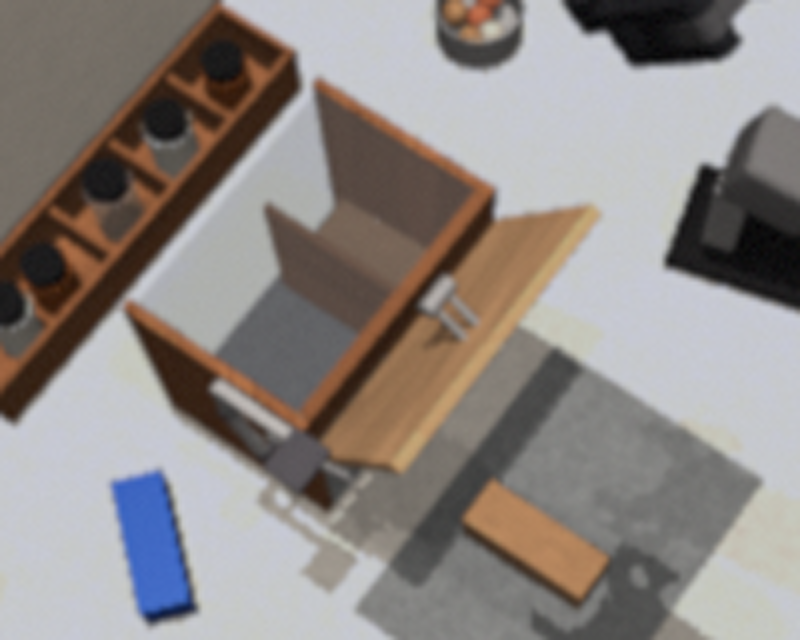

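>>> move_arm(
  motion=[
    {"jaw":6.4,"offset":[-55,0,-60],"yaw":0},
    {"jaw":6.4,"offset":[-55,0,-60],"yaw":0},
    {"jaw":6.4,"offset":[-55,0,-60],"yaw":0},
  ],
)

```text
t: 17.8
position: [0.4575, 0.0016, 0.8021]
tool_rot: [0.001, 0.927, 0.006, 0.374]
wrist_force: [1.3, -0.4, 0.0]
grip_width: 0.753
```

Run:
```python
from h import *
c=dict(np.load("s9.npz")); P=cloud(c)
hsv=cv2.cvtColor(c["color"],cv2.COLOR_RGB2HSV)
m=np.zeros((400,640),bool); m[185:225,310:360]=True
m&=(hsv[...,0]<20)&(hsv[...,1]>90)&(hsv[...,2]>120)
print(m.sum(),np.median(P[m][:,2]))
cs,_=cv2.findContours(m.astype(np.uint8),0,2); k=max(cs,key=cv2.contourArea)
r=np.array([ray(c,*p[0],.04)[:2]*1000 for p in k]).astype(np.float32)
b=cv2.minAreaRect(r); print(b); print(cv2.boxPoints(b))
L=np.array([.6465,-.028,0])
for a in (2.49,2.4):
    X=L+[-.006-.142*np.sin(a),.125,.15-.142*np.cos(a)]; u=pix(c,X); print(a,(u[0]-200)*4,(u[1]-70)*4)
X=P[145:188,290:350]; 
s,R=st(); print(R.round(3))
```

```text
450 0.040018888547918005
((483.80804443359375, 20.270498275756836), (120.14999389648438, 42.93717956542969), 0.27045387029647827)
[[423.6324      41.455276  ]
 [423.83508     -1.4814247 ]
 [543.9837      -0.91427994]
 [543.781       42.022423  ]]
2.49 396.6808809734273 472.38718496624494
2.4 408.5404719232056 483.9649905899937
t 17.8 p [0.4575 0.0016 0.8021] F [ 1.3 -0.4  0. ] w 6.43 q [-0.01  0.13  1.35  2.02  0.01  0.  ]
toolx ang 179.56 z axis [ 0.694  0.011 -0.72 ]
[[-0.72  -0.003  0.694]
 [ 0.006  1.     0.011]
 [-0.694  0.011 -0.72 ]]
```

```bash
python3 -c "
from h import *
go([.449,.0200,.45],[.449,.020,.12],[.449,.020,.015],ang=180)"
```

```text
t 17.8 p [0.4575 0.0016 0.8021] F [ 1.3 -0.4  0. ] w 6.43 q [-0.01  0.13  1.35  2.02  0.01  0.  ]
toolx ang 179.56 z axis [ 0.694  0.011 -0.72 ]
[0.449, 0.02, 0.45] -> cm [25.1  1.4 24.8]
[0.449, 0.02, 0.12] -> cm [48.   1.1 48.5]
[0.449, 0.02, 0.015] -> cm [55.3  0.9 56.1]
yaw -0.4
```

>>> move_arm(
  motion=[
    {"jaw":6.4,"offset":[25.1,1.4,24.8],"yaw":0},
    {"jaw":6.4,"offset":[25.1,1.4,24.8],"yaw":0},
    {"jaw":6.4,"offset":[25.1,1.4,24.8],"yaw":0},
    {"jaw":6.4,"offset":[25.1,1.4,24.8],"yaw":0},
    {"jaw":6.4,"offset":[25.1,1.4,24.8],"yaw":0},
    {"jaw":6.4,"offset":[25.1,1.4,24.8],"yaw":0},
    {"jaw":6.4,"offset":[25.1,1.4,24.8],"yaw":0},
    {"jaw":6.4,"offset":[36,1.2,36],"yaw":0},
    {"jaw":6.4,"offset":[36,1.2,36],"yaw":0},
    {"jaw":6.4,"offset":[36,1.2,36],"yaw":0},
  ],
)

```text
t: 18.8
position: [0.45, 0.0174, 0.4014]
tool_rot: [0.001, 0.928, 0.006, 0.373]
wrist_force: [1.2, -0.3, 0.9]
grip_width: 0.753
```

```bash
python3 -c "
from h import *
go([.449,.020,.12],[.449,.020,.015],ang=180)"
```

```text
t 18.8 p [0.45   0.0174 0.4014] F [ 1.2 -0.3  0.9] w 6.43 q [ 0.06 -0.59 -0.46  0.93 -0.03  0.05]
toolx ang 179.56 z axis [ 0.693  0.011 -0.721]
[0.449, 0.02, 0.12] -> cm [19.6 -0.1 20.2]
[0.449, 0.02, 0.015] -> cm [26.8 -0.2 27.8]
yaw -0.4
```

>>> move_arm(
  motion=[
    {"jaw":6.4,"offset":[19.6,-0.1,20.2],"yaw":0},
    {"jaw":6.4,"offset":[19.6,-0.1,20.2],"yaw":0},
    {"jaw":6.4,"offset":[19.6,-0.1,20.2],"yaw":0},
    {"jaw":6.4,"offset":[19.6,-0.1,20.2],"yaw":0},
    {"jaw":6.4,"offset":[19.6,-0.1,20.2],"yaw":0},
    {"jaw":6.4,"offset":[19.6,-0.1,20.2],"yaw":0},
    {"jaw":6.4,"offset":[19.6,-0.1,20.2],"yaw":0},
  ],
)

```text
t: 19.5
position: [0.4449, 0.0193, 0.1149]
tool_rot: [0.0, 0.93, 0.006, 0.368]
wrist_force: [-0.0, -0.7, 0.0]
grip_width: 0.748
```

```bash
python3 -c "
from h import *
go([.449,.020,.05],[.449,.020,.015],ang=180)"
```

```text
t 19.5 p [0.4449 0.0193 0.1149] F [-0.  -0.7  0. ] w 6.39 q [ 0.07 -0.58 -1.09  0.31 -0.04  0.05]
toolx ang 179.6 z axis [ 0.685  0.01  -0.729]
[0.449, 0.02, 0.05] -> cm [ 4.1 -0.   5. ]
[0.449, 0.02, 0.015] -> cm [ 6.5 -0.   7.6]
yaw -0.4
```

>>> move_arm(
  motion=[
    {"jaw":6.4,"offset":[2,0,2.5],"yaw":0},
    {"jaw":6.4,"offset":[4.1,0,5],"yaw":0},
    {"jaw":6.4,"offset":[4.8,0,5.8],"yaw":0},
    {"jaw":6.4,"offset":[4.8,0,5.8],"yaw":0},
  ],
)

```text
t: 19.9
position: [0.4547, 0.0204, 0.0469]
tool_rot: [0.001, 0.928, 0.006, 0.372]
wrist_force: [-0.3, 0.6, 0.7]
grip_width: 0.747
```

Run:
```python
from h import *
go([.449,.020,.05],[.449,.020,.015],ang=180)
from rig import ctrl
c=ctrl.capture("scene"); crop(c,240,100,440,260,4,"pics/s10.png")
```

```text
t 19.9 p [0.4547 0.0204 0.0469] F [-0.3  0.6  0.7] w 6.38 q [ 0.07 -0.45 -1.21  0.05 -0.04  0.06]
toolx ang 179.56 z axis [ 0.691  0.011 -0.723]
[0.449, 0.02, 0.05] -> cm [ 0.2 -0.  -0.6]
[0.449, 0.02, 0.015] -> cm [ 2.6 -0.1  1.9]
yaw -0.4
```

View pics/s10.png

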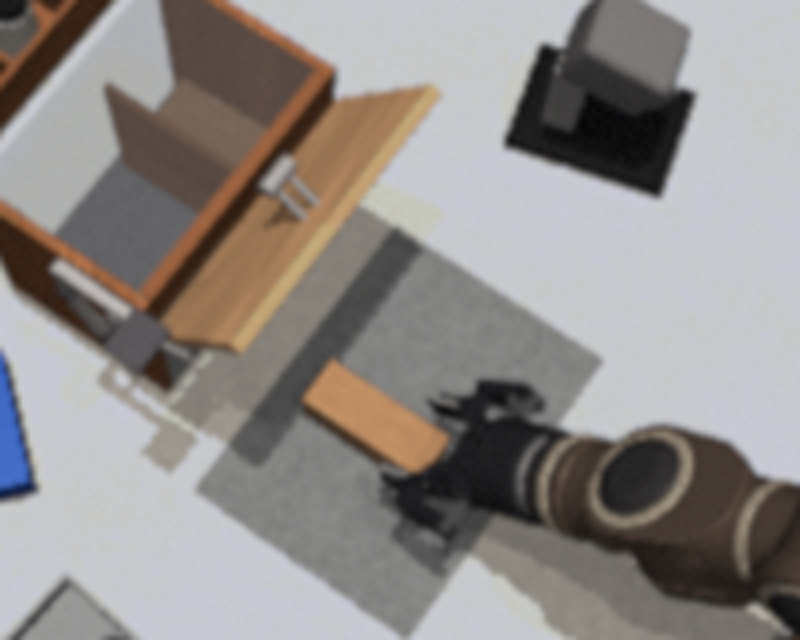

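>>> move_arm(
  motion=[
    {"jaw":6.4,"offset":[1.0,0,1.0],"yaw":0},
    {"jaw":6.4,"offset":[2.2,0,2.0],"yaw":0},
    {"jaw":6.4,"offset":[2.2,0,2.0],"yaw":0},
    {"jaw":6.4,"offset":[2.2,0,2.0],"yaw":0},
    {"jaw":4.0,"offset":[2.2,0,2.0],"yaw":0},
    {"jaw":4.0,"offset":[2.2,0,2.0],"yaw":0},
    {"jaw":4.0,"offset":[2.2,0,2.0],"yaw":0},
  ],
  squeeze=30,
)

```text
t: 20.65
position: [0.455, 0.0208, 0.0211]
tool_rot: [0.001, 0.928, 0.006, 0.374]
wrist_force: [-3.9, -0.4, 5.5]
grip_width: 0.51
```

Run:
```python
from h import *
s,R=st()
p=s["position"]
go(p+[0,0,.003],p+[.10,-.002,.003],p+[.19,-.002,.003],p+[.25,-.002,.003])
```

```text
t 20.65 p [0.455  0.0208 0.0211] F [-3.9 -0.4  5.5] w 4.35 q [ 0.07 -0.39 -1.26 -0.06 -0.04  0.06]
toolx ang 179.54 z axis [ 0.693  0.01  -0.721]
t 20.65 p [0.455  0.0208 0.0211] F [-3.9 -0.4  5.5] w 4.35 q [ 0.07 -0.39 -1.26 -0.06 -0.04  0.06]
toolx ang 179.54 z axis [ 0.693  0.01  -0.721]
[0.4550151  0.02075354 0.02411947] -> cm [-0.2  0.  -0.2]
[0.5550151  0.01875354 0.02411947] -> cm [-7.4 -0.2  6.7]
[0.6450151  0.01875354 0.02411947] -> cm [-13.9  -0.2  12.9]
[0.7050151  0.01875354 0.02411947] -> cm [-18.2  -0.3  17.1]
```

>>> move_arm(
  motion=[
    {"jaw":4,"offset":[-0.3,0,-0.3],"yaw":0},
    {"jaw":4,"offset":[-2.1,0,1.5],"yaw":0},
    {"jaw":4,"offset":[-3.9,0,3.2],"yaw":0},
    {"jaw":4,"offset":[-5.7,-0.1,4.9],"yaw":0},
    {"jaw":4,"offset":[-7.5,-0.1,6.7],"yaw":0},
    {"jaw":4,"offset":[-9.3,-0.1,8.4],"yaw":0},
    {"jaw":4,"offset":[-10.4,-0.2,9.4],"yaw":0},
    {"jaw":4,"offset":[-10.4,-0.2,9.4],"yaw":0},
  ],
)

```text
t: 21.45
position: [0.5956, 0.0192, 0.0237]
tool_rot: [0.001, 0.928, 0.006, 0.372]
wrist_force: [0.9, 0.5, -1.4]
grip_width: 0.508
```

Run:
```python
from h import *
s,R=st()
go([.670,.0185,.024])
from rig import ctrl
c=ctrl.capture("scene"); crop(c,220,80,420,240,4,"pics/s11.png")
```

```text
t 21.45 p [0.5956 0.0192 0.0237] F [ 0.9  0.5 -1.4] w 4.34 q [ 0.04 -0.05 -1.03 -0.17 -0.02  0.04]
toolx ang 179.55 z axis [ 0.691  0.01  -0.723]
t 21.45 p [0.5956 0.0192 0.0237] F [ 0.9  0.5 -1.4] w 4.34 q [ 0.04 -0.05 -1.03 -0.17 -0.02  0.04]
toolx ang 179.55 z axis [ 0.691  0.01  -0.723]
[0.67, 0.0185, 0.024] -> cm [-5.4 -0.1  5.1]
```

View pics/s11.png

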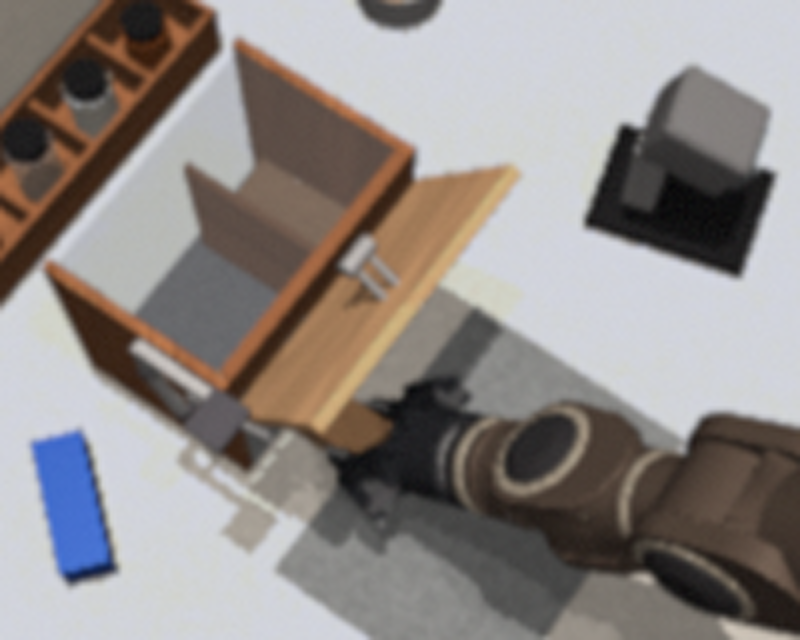

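>>> move_arm(
  motion=[
    {"jaw":4,"offset":[-1.3,0,1.3],"yaw":0},
    {"jaw":4,"offset":[-2.7,0,2.6],"yaw":0},
    {"jaw":4,"offset":[-4.0,-0.1,3.8],"yaw":0},
    {"jaw":4,"offset":[-4.7,-0.1,4.5],"yaw":0},
    {"jaw":4,"offset":[-5.4,-0.1,5.1],"yaw":0},
    {"jaw":4,"offset":[-5.4,-0.1,5.1],"yaw":0},
  ],
)

```text
t: 22.1
position: [0.6683, 0.0186, 0.0234]
tool_rot: [0.001, 0.928, 0.006, 0.372]
wrist_force: [-0.2, 0.5, -0.9]
grip_width: 0.511
```

Run:
```python
from h import *
s,R=st()
from rig import ctrl
c=ctrl.capture("scene"); crop(c,220,80,420,240,4,"pics/s12.png")
```

```text
t 22.1 p [0.6683 0.0186 0.0234] F [-0.2  0.5 -0.9] w 4.36 q [ 0.03  0.08 -0.89 -0.17 -0.01  0.03]
toolx ang 179.56 z axis [ 0.691  0.011 -0.723]
```

View pics/s12.png

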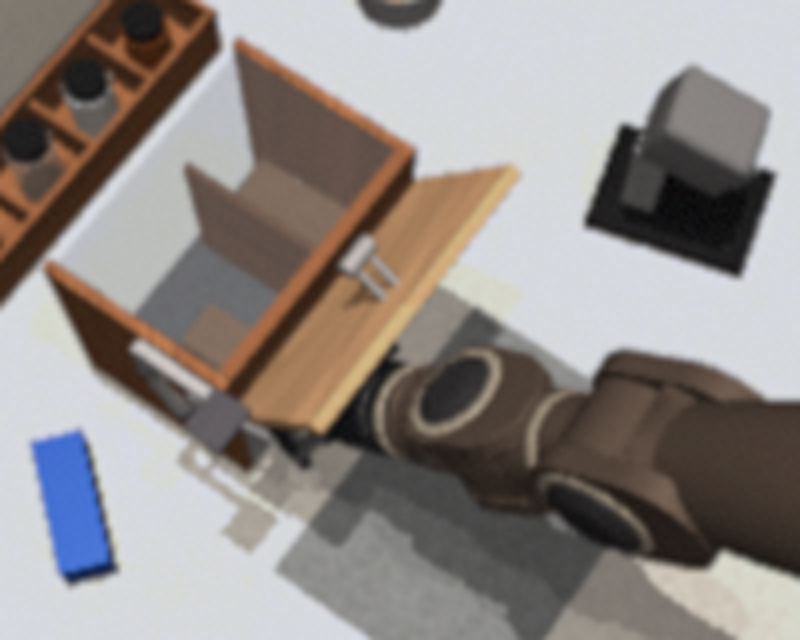

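>>> move_arm(
  motion=[
    {"jaw":4,"offset":[0.2,0,0.2],"yaw":0},
    {"jaw":4,"offset":[0.2,0,0.2],"yaw":0},
    {"jaw":6,"offset":[0.2,0,0.2],"yaw":0},
    {"jaw":6,"offset":[0.2,0,0.2],"yaw":0},
    {"jaw":6,"offset":[1.6,0,-1.2],"yaw":0},
    {"jaw":6,"offset":[3.8,0,-3.3],"yaw":0},
    {"jaw":2.2,"offset":[4.8,0,-4.3],"yaw":0},
    {"jaw":2.2,"offset":[4.8,0,-4.3],"yaw":0},
    {"jaw":2.2,"offset":[4.8,0,-4.3],"yaw":0},
  ],
)

```text
t: 23.05
position: [0.6046, 0.0184, 0.0221]
tool_rot: [0.001, 0.928, 0.006, 0.373]
wrist_force: [1.2, -0.0, -0.7]
grip_width: 0.26
```

Run:
```python
from h import *
s,R=st()
go([.635,.0185,.02],[.664,.0185,.020])
from rig import ctrl
c=ctrl.capture("scene"); crop(c,220,80,420,240,4,"pics/s13.png"); np.savez("s13.npz",**c)
```

```text
t 23.05 p [0.6046 0.0184 0.0221] F [ 1.2 -0.  -0.7] w 2.22 q [ 0.04 -0.03 -1.02 -0.18 -0.02  0.03]
toolx ang 179.56 z axis [ 0.692  0.011 -0.722]
t 23.05 p [0.6046 0.0184 0.0221] F [ 1.2 -0.  -0.7] w 2.22 q [ 0.04 -0.03 -1.02 -0.18 -0.02  0.03]
toolx ang 179.56 z axis [ 0.692  0.011 -0.722]
[0.635, 0.0185, 0.02] -> cm [-2.  -0.   2.3]
[0.664, 0.0185, 0.02] -> cm [-4.1 -0.   4.3]
```

View pics/s13.png

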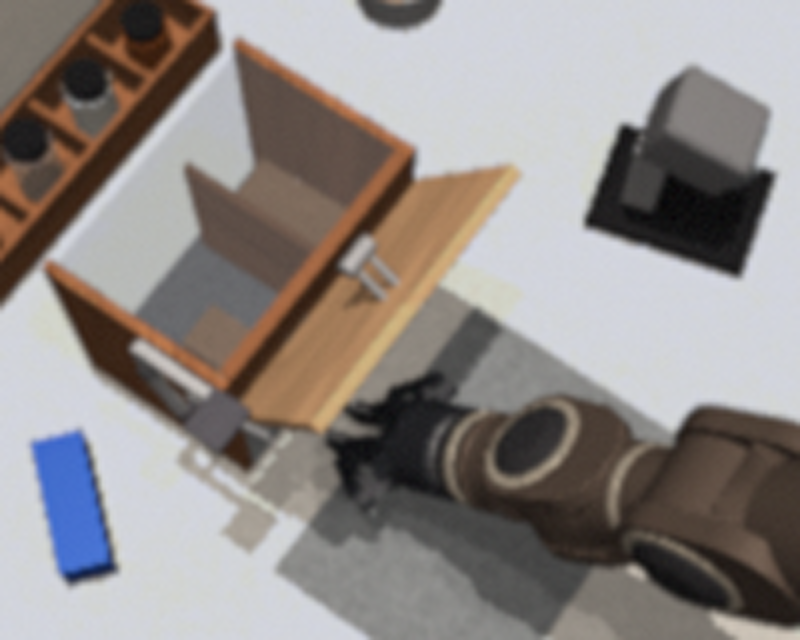

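>>> move_arm(
  motion=[
    {"jaw":2.2,"offset":[-1.2,0,1.4],"yaw":0},
    {"jaw":2.2,"offset":[-2.2,0,2.4],"yaw":0},
    {"jaw":2.2,"offset":[-2.8,0,3.0],"yaw":0},
    {"jaw":2.2,"offset":[-3.4,0,3.6],"yaw":0},
    {"jaw":2.2,"offset":[-4.0,0,4.2],"yaw":0},
    {"jaw":2.2,"offset":[-4.2,0,4.4],"yaw":0},
    {"jaw":2.2,"offset":[-4.2,0,4.4],"yaw":0},
  ],
)

```text
t: 23.8
position: [0.6647, 0.0185, 0.0182]
tool_rot: [0.001, 0.928, 0.006, 0.372]
wrist_force: [-0.3, -0.2, -0.0]
grip_width: 0.256
```

Run:
```python
from h import *
s,R=st()
from rig import ctrl
c=ctrl.capture("top"); crop(c,290,90,400,200,6,"pics/t14.png"); np.savez("t14.npz",**c)
```

```text
t 23.8 p [0.6647 0.0185 0.0182] F [-0.3 -0.2 -0. ] w 2.19 q [ 0.03  0.08 -0.91 -0.18 -0.01  0.03]
toolx ang 179.56 z axis [ 0.69   0.01  -0.723]
```

View pics/t14.png

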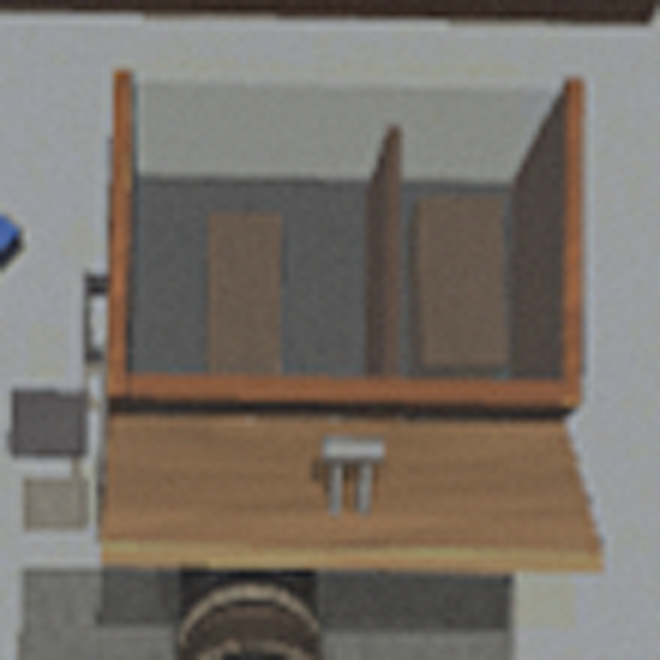

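Run:
```python
from h import *
c=dict(np.load("t14.npz"))
for u,v in ((208,212),(281,212),(210,370),(281,372)): print(ray(c,290+(u+.5)/6-.5,90+(v+.5)/6-.5,.04)-[.6465,-.028,0])
P=cloud(c); print(P[130:150,325:336].reshape(-1,3)[:,2].mean())
```

```text
[0.14453823 0.0703398  0.04      ]
[0.14544801 0.02683261 0.04      ]
[0.04938986 0.06745589 0.04      ]
[0.04904343 0.02531598 0.04      ]
0.2108845568566578
```

Top view: the case lies in the left bay, far end at crop (245,213), which puts its centre at locker x ≈ 85 mm, y ≈ 48 mm. The door is still up. Next I'll retreat and press the catch with one open finger, keeping the hand left of the door.

Run:
```python
from h import *
go([.51,.02,.022],[.51,.02,.10],[.50,.175,.25],[.56,.175,.30],[.64,.175,.255])
```

```text
t 23.85 p [0.6643 0.0186 0.0181] F [-0.   0.2  0.3] w 2.2 q [ 0.03  0.08 -0.91 -0.18 -0.01  0.03]
toolx ang 179.57 z axis [ 0.69   0.01  -0.724]
[0.51, 0.02, 0.022] -> cm [ 10.9   0.2 -10.9]
[0.51, 0.02, 0.1] -> cm [  5.5   0.3 -16.6]
[0.5, 0.175, 0.25] -> cm [ -4.  16. -28.]
[0.56, 0.175, 0.3] -> cm [-11.8  16.  -27.4]
[0.64, 0.175, 0.255] -> cm [-14.5  15.9 -18.7]
```

>>> move_arm(
  motion=[
    {"jaw":2.2,"offset":[3.6,0,-3.6],"yaw":0},
    {"jaw":2.2,"offset":[7.2,0.1,-7.2],"yaw":0},
    {"jaw":2.2,"offset":[10.9,0.2,-10.9],"yaw":0},
    {"jaw":2.2,"offset":[8.5,1.0,-14],"yaw":0},
    {"jaw":5,"offset":[5.5,3,-16.6],"yaw":0},
    {"jaw":8.5,"offset":[3,7,-20],"yaw":0},
    {"jaw":8.5,"offset":[0,11,-23.5],"yaw":0},
    {"jaw":8.5,"offset":[-4,16,-28],"yaw":0},
    {"jaw":8.5,"offset":[-4,16,-28],"yaw":0},
    {"jaw":8.5,"offset":[-4,16,-28],"yaw":0},
  ],
)

```text
t: 24.85
position: [0.5012, 0.1801, 0.2582]
tool_rot: [-0.001, 0.926, 0.01, 0.376]
wrist_force: [0.2, -0.8, -0.4]
grip_width: 0.997
```

Run:
```python
from h import *
go([.56,.175,.30],[.64,.175,.27],[.64,.175,.245],[.64,.175,.217])
```

```text
t 24.85 p [0.5012 0.1801 0.2582] F [ 0.2 -0.8 -0.4] w 8.52 q [ 0.53 -0.4  -0.69  0.58 -0.35  0.4 ]
toolx ang 179.52 z axis [ 0.697  0.018 -0.717]
[0.56, 0.175, 0.3] -> cm [-7.1 -0.5  1.1]
[0.64, 0.175, 0.27] -> cm [-10.8  -0.6   8.8]
[0.64, 0.175, 0.245] -> cm [-9.  -0.6 10.6]
[0.64, 0.175, 0.217] -> cm [-7.1 -0.7 12.6]
```

>>> move_arm(
  motion=[
    {"jaw":8.5,"offset":[-3.5,-0.3,0.5],"yaw":0},
    {"jaw":8.5,"offset":[-7.1,-0.5,1.5],"yaw":0},
    {"jaw":8.5,"offset":[-9.5,-0.6,5],"yaw":0},
    {"jaw":8.5,"offset":[-10.8,-0.6,8.8],"yaw":0},
    {"jaw":8.5,"offset":[-10.8,-0.6,8.8],"yaw":0},
    {"jaw":8.5,"offset":[-10.8,-0.6,8.8],"yaw":0},
  ],
)

```text
t: 25.45
position: [0.6378, 0.1688, 0.2586]
tool_rot: [0.001, 0.929, 0.005, 0.37]
wrist_force: [0.9, 0.7, -0.7]
grip_width: 0.994
```

Run:
```python
from h import *
go([.64,.175,.240],[.64,.175,.217])
from rig import ctrl
c=ctrl.capture("scene"); crop(c,220,80,420,240,4,"pics/s15.png")
c=ctrl.capture("top"); crop(c,240,90,400,210,5,"pics/t15.png")
```

```text
t 25.45 p [0.6378 0.1688 0.2586] F [ 0.9  0.7 -0.7] w 8.49 q [ 0.37 -0.16 -0.52  0.48 -0.24  0.28]
toolx ang 179.58 z axis [ 0.688  0.009 -0.726]
[0.64, 0.175, 0.24] -> cm [1.1 0.6 1.5]
[0.64, 0.175, 0.217] -> cm [2.7 0.6 3.2]
```

View pics/s15.png

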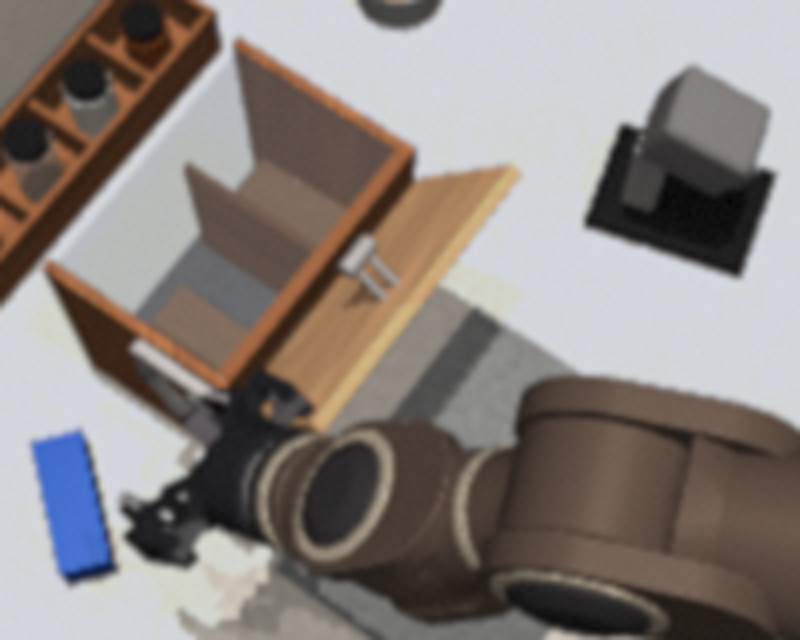

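View pics/t15.png

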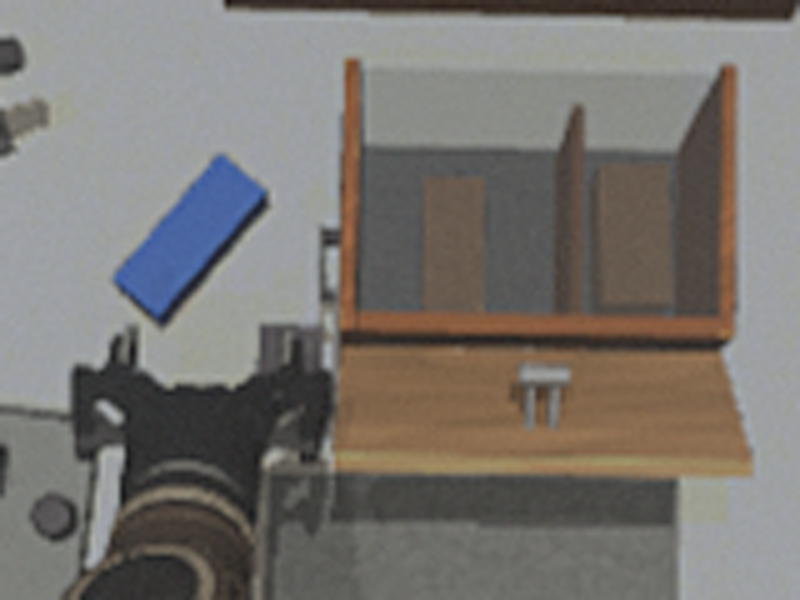

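>>> move_arm(
  motion=[
    {"jaw":8.5,"offset":[0.5,0.6,0.7],"yaw":0},
    {"jaw":8.5,"offset":[1.1,0.6,1.5],"yaw":0},
    {"jaw":8.5,"offset":[1.9,0.6,2.4],"yaw":0},
    {"jaw":8.5,"offset":[2.6,0.6,3.1],"yaw":0},
    {"jaw":8.5,"offset":[2.7,0.6,3.2],"yaw":0},
    {"jaw":8.5,"offset":[2.7,0.6,3.2],"yaw":0},
  ],
)

```text
t: 26.15
position: [0.6402, 0.1762, 0.2182]
tool_rot: [0.0, 0.928, 0.006, 0.371]
wrist_force: [-5.9, 0.2, 6.2]
grip_width: 0.995
```

Run:
```python
from h import *
st()
from rig import ctrl
c=ctrl.capture("top"); crop(c,240,90,400,210,5,"pics/t16.png")
```

```text
t 26.15 p [0.6402 0.1762 0.2182] F [-5.9  0.2  6.2] w 8.49 q [ 0.38 -0.13 -0.59  0.39 -0.25  0.28]
toolx ang 179.61 z axis [ 0.69   0.01  -0.724]
```

View pics/t16.png

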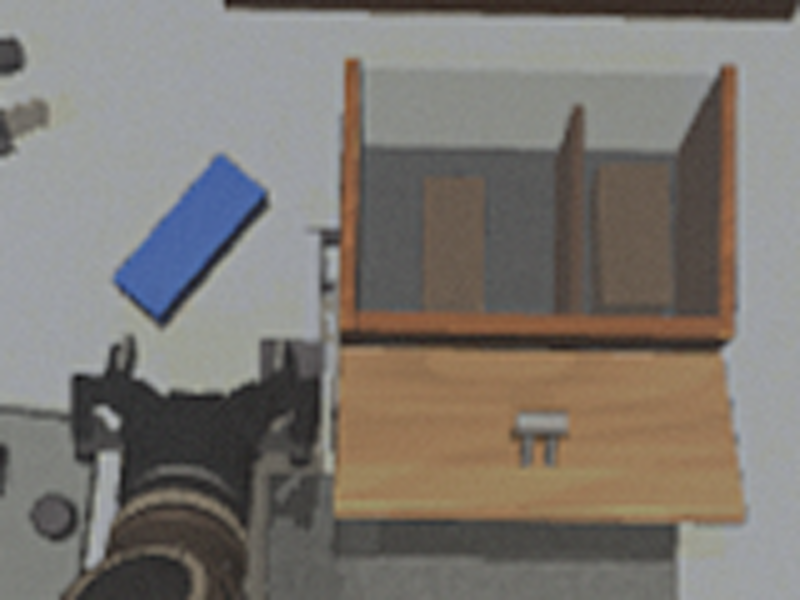

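>>> move_arm(
  motion=[
    {"jaw":8.5,"offset":[0,0,0],"yaw":0},
    {"jaw":8.5,"offset":[0,0,0],"yaw":0},
    {"jaw":8.5,"offset":[0,0,0],"yaw":0},
    {"jaw":8.5,"offset":[-1.7,0.2,-1.8],"yaw":0},
    {"jaw":8.5,"offset":[-3.5,0.4,-3.6],"yaw":0},
    {"jaw":8.5,"offset":[0,0.4,-7.2],"yaw":0},
    {"jaw":8.5,"offset":[3.6,0.4,-10.8],"yaw":0},
    {"jaw":8.5,"offset":[7.2,0.4,-14.4],"yaw":0},
    {"jaw":4,"offset":[9,0.4,-16],"yaw":0},
  ],
)

```text
t: 27.1
position: [0.4625, 0.1784, 0.272]
tool_rot: [0.0, 0.928, 0.006, 0.372]
wrist_force: [-0.1, 0.7, 0.2]
grip_width: 0.855
```

Run:
```python
from h import *
go([.45,.1,.20],[.45,.047,.06])
from rig import ctrl
c=ctrl.capture("scene"); crop(c,220,80,420,240,4,"pics/s17.png")
```

```text
t 27.1 p [0.4625 0.1784 0.272 ] F [-0.1  0.7  0.2] w 7.3 q [ 0.6  -0.46 -0.68  0.69 -0.39  0.46]
toolx ang 179.62 z axis [ 0.69   0.011 -0.724]
[0.45, 0.1, 0.2] -> cm [ 5.8 -7.9  4.3]
[0.45, 0.047, 0.06] -> cm [ 15.5 -13.4  14.3]
```

View pics/s17.png

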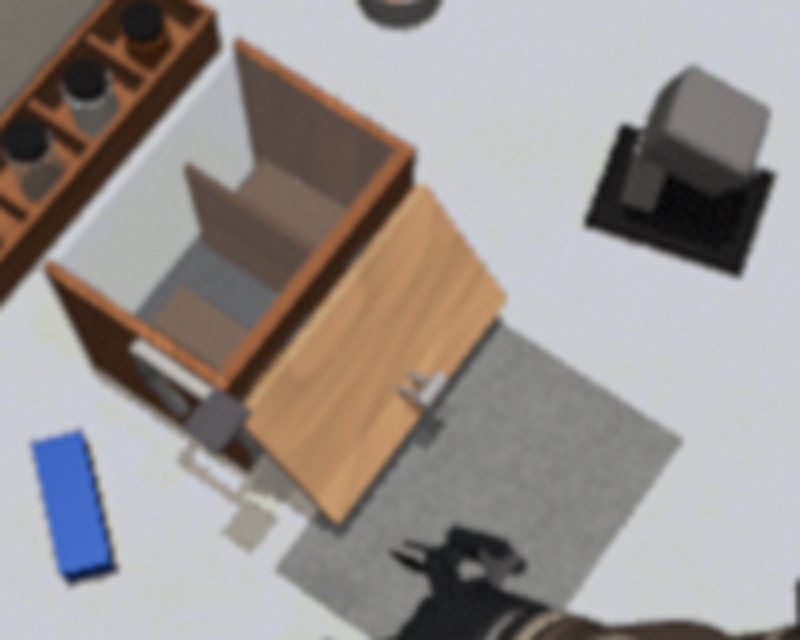

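>>> move_arm(
  motion=[
    {"jaw":0,"offset":[2.9,-4,2.1],"yaw":0},
    {"jaw":0,"offset":[5.8,-7.9,4.3],"yaw":0},
    {"jaw":0,"offset":[8.2,-9.3,6.8],"yaw":0},
    {"jaw":0,"offset":[10.6,-10.7,9.3],"yaw":0},
    {"jaw":0,"offset":[13,-12,11.8],"yaw":0},
    {"jaw":0,"offset":[15.5,-13.4,14.3],"yaw":0},
    {"jaw":0,"offset":[15.5,-13.4,14.3],"yaw":0},
    {"jaw":0,"offset":[15.5,-13.4,14.3],"yaw":0},
  ],
)

```text
t: 27.95
position: [0.4518, 0.0471, 0.0602]
tool_rot: [0.001, 0.929, 0.006, 0.371]
wrist_force: [-0.2, -0.1, 0.6]
grip_width: -0.0
```

Run:
```python
from h import *
go([.55,.047,.06],[.60,.047,.055],[.628,.047,.05])
from rig import ctrl
c=ctrl.capture("scene"); crop(c,220,80,420,240,4,"pics/s18.png")
```

```text
t 27.95 p [0.4518 0.0471 0.0602] F [-0.2 -0.1  0.6] w -0.0 q [ 0.18 -0.48 -1.19  0.11 -0.11  0.13]
toolx ang 179.51 z axis [ 0.689  0.01  -0.725]
[0.55, 0.047, 0.06] -> cm [-7.1 -0.   6.8]
[0.6, 0.047, 0.055] -> cm [-10.4  -0.   10.6]
[0.628, 0.047, 0.05] -> cm [-12.1  -0.1  12.9]
```

View pics/s18.png

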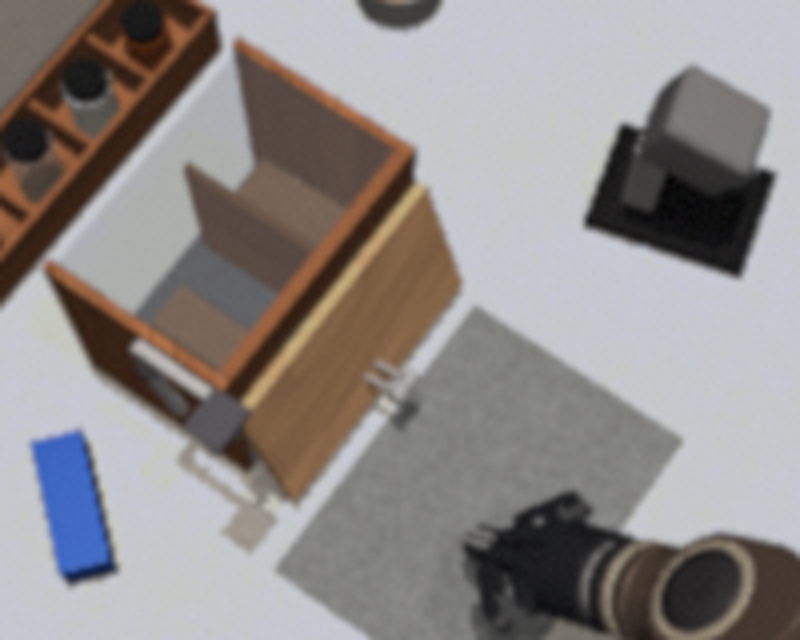

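>>> move_arm(
  motion=[
    {"jaw":0,"offset":[-1.8,0,1.7],"yaw":0},
    {"jaw":0,"offset":[-3.6,0,3.4],"yaw":0},
    {"jaw":0,"offset":[-5.4,0,5.1],"yaw":0},
    {"jaw":0,"offset":[-7.1,0,6.8],"yaw":0},
    {"jaw":0,"offset":[-8.2,0,8.1],"yaw":0},
    {"jaw":0,"offset":[-9.3,0,9.4],"yaw":0},
    {"jaw":0,"offset":[-10.4,0,10.6],"yaw":0},
    {"jaw":0,"offset":[-11,0,11.4],"yaw":0},
    {"jaw":0,"offset":[-11.6,0,12.2],"yaw":0},
    {"jaw":0,"offset":[-12.1,0,12.9],"yaw":0},
  ],
)

```text
t: 29.0
position: [0.6302, 0.0488, 0.0524]
tool_rot: [0.0, 0.928, 0.006, 0.373]
wrist_force: [-2.6, 0.3, 2.4]
grip_width: -0.003
```

>>> move_arm(
  motion=[
    {"jaw":0,"offset":[0,0,0],"yaw":0},
    {"jaw":0,"offset":[0,0,0],"yaw":0},
  ],
)

```text
t: 29.2
position: [0.6287, 0.0481, 0.051]
tool_rot: [0.001, 0.928, 0.006, 0.372]
wrist_force: [0.3, 0.1, 1.0]
grip_width: 0.001
```

Run:
```python
from h import *
st()
from rig import ctrl
c=ctrl.capture("scene"); crop(c,220,80,420,240,4,"pics/s19.png")
```

```text
t 29.2 p [0.6287 0.0481 0.051 ] F [0.3 0.1 1. ] w 0.01 q [ 0.11 -0.04 -0.93 -0.08 -0.06  0.08]
toolx ang 179.57 z axis [ 0.69   0.01  -0.724]
```

View pics/s19.png

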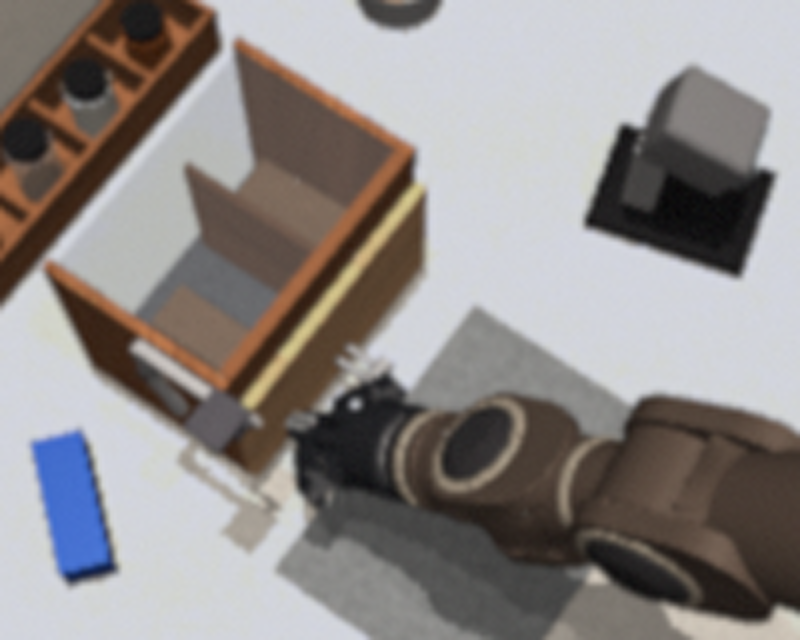

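>>> move_arm(
  motion=[
    {"jaw":0,"offset":[-0.3,0,0.3],"yaw":0},
    {"jaw":0,"offset":[-0.5,0,0.5],"yaw":0},
    {"jaw":0,"offset":[-0.5,0,0.5],"yaw":0},
  ],
)

```text
t: 29.55
position: [0.6323, 0.048, 0.0499]
tool_rot: [0.0, 0.929, 0.006, 0.37]
wrist_force: [-42.7, -0.5, 28.3]
grip_width: 0.003
```

>>> move_arm(
  motion=[
    {"jaw":0,"offset":[0.7,0,-0.7],"yaw":0},
    {"jaw":0,"offset":[3,0,-3],"yaw":0},
    {"jaw":0,"offset":[6,0,-6.3],"yaw":0},
    {"jaw":0,"offset":[8,0,-10],"yaw":0},
    {"jaw":0,"offset":[8,0,-14],"yaw":0},
    {"jaw":0,"offset":[8,0,-14],"yaw":0},
  ],
)

```text
t: 30.15
position: [0.4805, 0.0472, 0.1017]
tool_rot: [0.001, 0.927, 0.007, 0.375]
wrist_force: [1.5, -0.1, 1.0]
grip_width: 0.001
```

Run:
```python
from h import *
st()
from rig import ctrl
c=ctrl.capture("top"); crop(c,200,90,400,250,4,"pics/t20.png"); np.savez("t20.npz",**c)
c=ctrl.capture("scene"); crop(c,210,80,370,200,5,"pics/s20.png")
```

```text
t 30.15 p [0.4805 0.0472 0.1017] F [ 1.5 -0.1  1. ] w 0.01 q [ 0.16 -0.46 -1.08  0.18 -0.1   0.12]
toolx ang 179.52 z axis [ 0.696  0.012 -0.718]
```

View pics/t20.png

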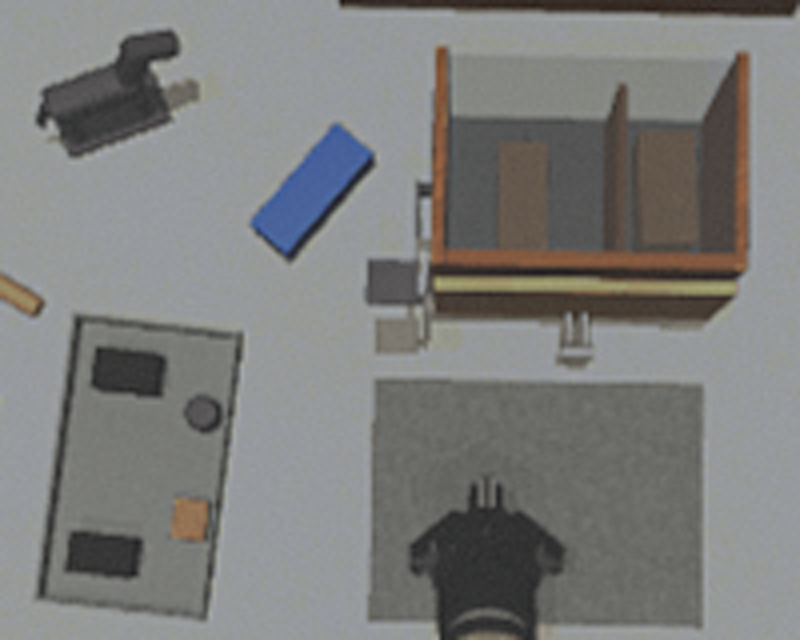

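View pics/s20.png

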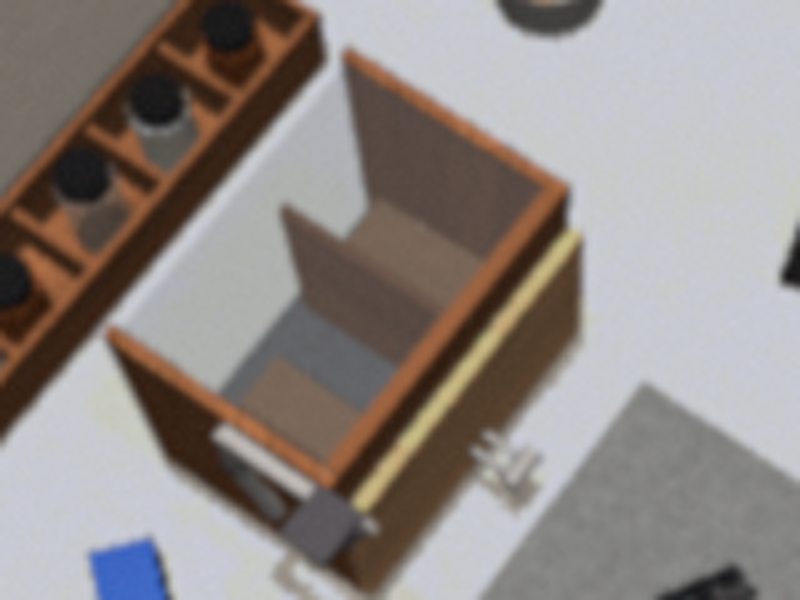

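>>> move_arm(
  motion=[
    {"jaw":0,"offset":[0,0,0],"yaw":0},
    {"jaw":0,"offset":[0,0,0],"yaw":0},
    {"jaw":0,"offset":[0,0,0],"yaw":0},
  ],
)

```text
t: 30.55
position: [0.4814, 0.047, 0.0954]
tool_rot: [0.001, 0.929, 0.006, 0.37]
wrist_force: [-0.4, 0.2, 1.1]
grip_width: 0.003
```

Run:
```python
from h import *
c=dict(np.load("t20.npz"))
for u,v in ((499,142),(547,142)): print(ray(c,200+(u+.5)/4-.5,90+(v+.5)/4-.5,.04)-[.6465,-.028,0])
# door bottom outer edge (x=-12,z=8mm) left/right predicted for a=0, .06
L=np.array([.6465,-.028,0])
for a in (0,.06,.12):
    d=np.array([-np.sin(a),0,-np.cos(a)]);n=np.array([-np.cos(a),0,np.sin(a)]); H=L+[-.006,0,.15]
    o=[]
    for y in(.1,-.05):
        u=pix(c,H+d*.142+n*.006+[0,y,0]); o.append(((u[0]+.5-200)*4,(u[1]+.5-90)*4))
    u=pix(c,H+d*.105+n*.042); o.append(((u[0]+.5-200)*4,(u[1]+.5-90)*4)); print(a,np.round(o))
st()
from rig import ctrl
print(ctrl.close_job())
```

```text
[0.14379117 0.06987946 0.04      ]
[0.14468823 0.02696974 0.04      ]
0 [[463. 320.]
 [628. 323.]
 [575. 357.]]
0.06 [[462. 329.]
 [628. 333.]
 [575. 363.]]
0.12 [[462. 338.]
 [628. 342.]
 [575. 370.]]
t 30.55 p [0.4814 0.047  0.0954] F [-0.4  0.2  1.1] w 0.02 q [ 0.16 -0.45 -1.09  0.18 -0.1   0.12]
toolx ang 179.58 z axis [ 0.688  0.01  -0.726]
the job is handed in; nothing more can be done
None
```

I completed every step of the task and handed the job in at about 30.6 s of the 72 s allowed. No verdict was reported, so the result rests on my own checks.

- **Door up:** I raised it by the knob until the stay held it at about 2.49 rad, then let go.
- **Case:** I lifted the brown case out of the tray by its middle and set it down in front of the left bay. I then took it again by its near end with a tilted hand, slid it in, and pushed it the last bit with the fingertips.
- **Door shut:** I pressed the catch pad with one finger and let the door sink. I then pushed it shut against its stop, with about 43 N at the wrist, which is within the 120 N limit.

**How the hand was tilted:** the moves only allow shifts and a turn about the tool's own axis, so there was no direct way to tilt the hand. I tilted it about 44° by repeatedly commanding poses beyond the arm's reach.

**Last checks:**
- **Case position:** the far end sits about 144 mm behind the front plane, so its centre is at roughly x = 85 mm, y = 48 mm in the locker frame, and it lies straight.
- **Door:** the lower edge (row 322) and knob (row 357) match the positions predicted for fully shut, 320–323 and 357.
- **Other items:** the carton, loupe and small box look unmoved by eye in the last top view.
- **Arm:** it is clear of everything, with about 1 N at the wrist.

**One disagreement:** in the first image the knob stood about 7 mm nearer the robot than the task gave for a shut door. The door may have started slightly ajar. I found no check that failed.

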